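# Draw the wedge and lock the tablet safe

### The arm

A 6-joint arm with a two-finger parallel gripper is mounted at the origin on the work surface. World frame = base frame: x ahead of the robot, y to its left, z up, the work surface at z = 0. Lengths are in m, angles in rad, forces in N, time in s.
With the tool pointing down it reaches from about 0.35 to 0.85 m from the base axis. Payload 8.1 kg.
Tool frame: the origin (TCP) lies between the finger pads; the fingertips stand nose_length ahead of it and the grasp point (between the pads) lies 2 mm behind it (nose_length is the distance from the TCP to the fingertips, in m); z points along the fingers, x is the direction in which the jaws open and shut, and the axes are right-handed (so a half turn about z gives the same grasp; the last joint's range is limited). The gripper opens to 93 mm and grips with 3 to 60 N. Pads are 15 mm wide; open, the fingers measure 128 mm over their backs; the gripper's body (75 mm by 188 mm) begins 65 mm behind the grasp point.
Start: joints at [1.147, 0.13, 1.488, -0, 1.523, -0.085], TCP at [0.199, 0.566, 0.236] pointing down, gripper open.
Joint ranges: [-2.96, 2.96], [-0.89, 2.26], [0.02, 2.5], [-1.34, 4.48], [0, 2.73], [-2.66, 2.66]. Speed limits (rad/s): [2.39, 2.39, 2.79, 3.14, 3.14, 3.14].

### API

Orientations are given as a rotation vector (axis times angle).
In Python, from plant import * gives the robot as it stands.
- The arm moves only by the tool carry_out, never from a script. Its argument "steps" is a list of rows, each an object with "xyz": the shift along the world's x, y, z in cm, a list of three; "rot": the turn, a rotation vector about the world's x, y, z in degrees, a list of three. In form: [{"xyz": [tx, ty, tz], "rot": [rx, ry, rz]}, ...]. A call has 1 to 10 rows; each row is the pose to reach, as a shift and turn from the pose commanded when the call began; what a row does not reach only later rows make up. A row lasts 1/10 s, in which the tool goes at most 50 mm and 8.59 degrees, less where a joint would pass 70% of its speed; a pose out of reach is approached as far as the arm can. A call with a gripper value outside its range is refused whole. "grip" is the opening, from 0 (shut) to 1 (fully open), set as the call begins (left out, the last holds). The fingers move at their own pace and stop on an object; "force" is the grip in N (left out, the last holds). Time passes only in rows, so rows that repeat a pose let the fingers close. It gives the time, the measured TCP pose, the force and the opening at its end, in the units of the state.
- read_state(): the state, without advancing time (a new reading comes with each control period).
- read_camera(name): name is "scene" or "top"; returns the picture (400x640x3 uint8, red, green, blue); there is no depth.
- calibration(name): a dict with "fov_y" (degrees; the focal length in pixels is half the picture's height over the tangent of half this angle, whatever the lens; pixels are square), "cx", "cy" (the principal point, pixels), "xyz" and "attitude" of the camera in the world. Camera axes: x right, y down, z forward; pixel columns grow to the right and rows downward; lengths in m; the calibration is good to about 2 mm. A picture is of the moment at which its call begins. calibration takes no time and is no camera call.
- close_job(): hands the job in, once; it reports no verdict.
The state is a dict: "t": time; "q": joint angles; "dq": joint speeds; "joint_torque": joint torques, N m; "tool_pos": TCP position; "orientation": TCP orientation; "force": force on the tool from outside, world axes, zero at the start; "wrist_torque": the same for the moment, N m; "opening": finger opening in m.
Only numpy, scipy, OpenCV 4.12 (cv2) and the standard library are available. Lean on these libraries where they do the work, as an engineer would, in place of code of your own. Each camera call takes 0.05 s, during which the arm holds its last target.

### The job

Close the low steel tablet safe: work the wooden wedge straight back out from under its heavy cover in small tugs of a centimetre or two, letting the cover come to rest on the wedge after each, until the wedge is clear and the cover is fully down; do not lift the cover. Only then slide the bolt on the cover all the way into its keeper. Leave the wedge lying flat on its base in the free space on the supply tray, set down gently, wholly inside the rim, without touching the things kept there or shifting anything else on the table.

Things in the scene. Friction and masses are not known exactly. Their poses are not given: they have to be found in the camera images.
- safe: Low putty-coloured steel case fixed on the table, 300 x 300 mm, sides 32 mm high, open in front, with a hinged cover. Origin on the table under the middle of the cover's front lip; +x points into the safe, y along the front, z up. A fixed dark steel keeper block (32 x 24 mm, 63 mm high) stands beside it, centred at x = 35, y = -170 mm.
- cover: Heavy steel cover of the safe, about 1.8 kg, hinged along the safe's back (safe x = 300 mm, 34 mm high). A 300 x 300 mm plate, its top 38 mm above the table when down, with a lip 32 mm deep and 4 mm thick turned down along the front. Origin at the middle of its front, 32 mm above the lip's lower edge.
- cover_lip (a point): Middle of the lower front edge of the cover's lip; moves with the cover. 2 mm above the table when the cover is fully down; about 27 to 33 mm at the start, when it rests on the wedge. At the start the lip rests on the wedge's ramp at about wedge x = 12 to 25 mm.
- wedge: Loose wooden wedge, 40 mm wide, 162 mm long, 0.16 kg. Origin on its underside, on the centre line below the thick end of the ramp; +x to the thin end (into the safe at the start). Ramp: 34 mm high at x = 0 (upright end face), 5 mm at x = 95 mm. Behind it a flat deck 10 mm high from x = 0 to -55 mm, then an upright tab across its full width, x = -55 to -67 mm, 48 mm high.
- wedge_tip (a point): Middle of the thin end of the wedge, on its underside (wedge x = 95 mm).
- wedge_tail (a point): Middle of the back of the wedge's tab, on its underside (wedge x = -67 mm). Fingers fit over the deck, in front of the tab, to hook and pull it; that takes about 4 to 10 N under the cover. The wedge's centre of mass lies near wedge x = 0.
- bolt (a joint): Travel (m) of the steel slide bolt on top of the cover near its front right corner: 0 = drawn back, 0.030 = fully home in the keeper. It slides along the safe's -y (towards the keeper), stays where it is left and needs about 3 N.
- bolt_knob (a point): Centre of the top of the bolt's upright round knob, 14 mm in diameter, 44 mm above the cover's top. Below it the bolt's 10 mm rod lies along the safe's y, its upper side 15 mm above the cover's top, in guide brackets 20 mm high, 55 mm to the +y and 50 mm to the -y side of the knob when drawn back.
- tray: Fixed grey supply tray, 270 mm (its x) by 360 mm (its y), floor 4 mm above the table, rim 5 mm thick and 10 mm high. Origin under its centre, on the table.
- stapler: Black stapler standing on the tray, 150 (x) x 36 (y) x 53 mm, origin at the centre of its underside. Stands in one side half of the tray (+y or -y). Not to be touched by the wedge or shifted.
- tape_dispenser: Black desk tape dispenser on the tray, 150 (x) x 58 (y) x 70 mm, origin at the centre of its underside. Stands in the other side half of the tray. Not to be touched by the wedge or shifted.
- clip_tin: Small round steel tin on the tray near the middle of its far (+x) edge, 42 mm diameter, 23 mm high, origin at the centre of its underside. Not to be touched by the wedge or shifted.
- bottle: Drink bottle, 66 mm diameter, 200 mm high, origin at the centre of its underside; leave alone.
- charger: Black charger block, 90 x 55 x 30 mm, origin at the centre of its underside; leave alone.
- knife: Black box knife lying on the table, about 150 x 24 x 18 mm, origin on its underside; leave alone.

How it is judged:
On the way, in this order (a step that is already met when the one before it is completed fails the run):
1. the cover has come to rest part-way down, still on the wedge (its lip's edge 10 to 24.5 mm above the table, the thin end still behind the lip) (height (world z) of cover_lip between 0.01 and 0.0245 m and linear speed of cover below 0.003 m/s and x of wedge_tip in the frame of safe above 0.005 m), for 0.2 s.
2. the wedge is clear of the cover's lip and the cover is fully down (height (world z) of cover_lip below 0.004 m and x of wedge_tip in the frame of safe below -0.002 m), for 0.2 s.
3. the bolt is home in its keeper with the cover down (height (world z) of cover_lip below 0.004 m and value of joint bolt above 0.025 m), for 0.2 s.
At the end, for the whole second after the job is handed in: The cover is fully down (lip's edge under 4 mm above the table), the bolt is at least 25 mm out, and the wedge lies flat on its base (within 0.06 rad) on the tray's floor, released and at rest, both ends inside the tray's rim (all of step 3 and x of wedge_tip in the frame of tray between -0.131 and 0.131 m and y of wedge_tip in the frame of tray between -0.165 and 0.165 m and z of each of wedge_tip, wedge_tail in the frame of tray below 0.009 m and x of wedge_tail in the frame of tray between -0.131 and 0.131 m and y of wedge_tail in the frame of tray between -0.165 and 0.165 m and angle between wedge's own z axis and vertical below 0.06 rad and linear speed of wedge below 0.02 m/s and contact force between the fingers and wedge below 0.1 N); the robot touches nothing.
It fails at once if the cover is lifted (lip's edge over 41 mm above the table) (height (world z) of cover_lip above 0.041 m).
It fails at once if the bolt is slid out (12 mm or more) while the cover is still up (value of joint bolt above 0.012 m and height (world z) of cover_lip above 0.0055 m).
It fails at once if the wedge touches a thing on the tray (contact force between wedge and stapler above 0.2 N or contact force between wedge and tape_dispenser above 0.2 N or contact force between wedge and clip_tin above 0.2 N).
It fails at once if the wedge is let fall from a height (over 0.6 m/s, free of the fingers) (linear speed of wedge above 0.6 m/s and contact force between the fingers and wedge below 0.1 N).
It fails at once if a bystander is shifted by more than 12 mm (distance of any of stapler, tape_dispenser, clip_tin, bottle, charger, knife from where it was at the start of the episode above 0.012 m).
It also fails if it takes over 72 s, if anything falls off the work surface, if the arm or the gripper's body presses on something with over 40 N, if the wrist force passes 120 N, or if a joint passes its speed limit or range.

## Working session

There is one attempt and no reset: what is moved stays moved. The work goes in short steps, Python scripts to look and compute and a tool call to move; the robot and the scene stay as the last step left them, time stands still between calls to the robot, and variables do not carry over. Pictures are saved under pics/ and viewed, and the job is handed in when it is done.

Besides the shell and the picture viewer there is one more tool, called in YAML: its name, and indented under it one key for each argument. carry_out: Moves the arm, as the interface text tells. Its arguments: {"type":"object","properties":{"steps":{"type":"array","items":{"type":"object","properties":{"xyz":{"type":"array","items":{"type":"number"}},"rot":{"type":"array","items":{"type":"number"}}}}},"grip":{"type":"number"},"force":{"type":"number"}},"required":["steps"]}

```bash
ls; mkdir -p pics; python3 - <<'E'
from plant import *
import cv2
print(read_state())
for n in ["scene","top"]:
    print(n,calibration(n))
    cv2.imwrite(f"pics/{n}0.png",read_camera(n)[:,:,::-1])
E
```

```text
pics
{'t': 0.0, 'q': array([ 1.14659105e+00,  1.31138110e-01,  1.48928495e+00,  7.69845533e-06,
        1.52298929e+00, -8.53821958e-02]), 'dq': array([ 0.00052115,  0.00052563,  0.00086165,  0.0017736 ,  0.00084403,
       -0.00038196]), 'joint_torque': array([ 1.13294365e-03, -5.59808886e+01, -4.91770577e+01,  7.70219578e-02,
        3.50658351e-02, -1.61876078e-04]), 'tool_pos': array([0.19917045, 0.56540787, 0.23459808]), 'orientation': array([ 2.56343324e+00,  1.81457016e+00, -2.47074287e-03]), 'force': array([ 0.57750512, -0.61049017,  0.80569422]), 'wrist_torque': array([-0.00220508, -0.02185916,  0.02325927]), 'opening': 0.09288179202683616}
scene {'fov_y': 46.650477021933355, 'cx': 311.2839852913447, 'cy': 193.74799688985277, 'xyz': array([ 1.21568347, -0.77882257,  0.94002021]), 'attitude': array([-2.12873505, -0.78301492,  0.40874265])}
top {'fov_y': 48.33477562718287, 'cx': 316.9819043505055, 'cy': 198.36046716132662, 'xyz': array([0.43160848, 0.04461162, 1.14559938]), 'attitude': array([-2.211957  ,  2.19142255, -0.11131575])}
```

View pics/scene0.png

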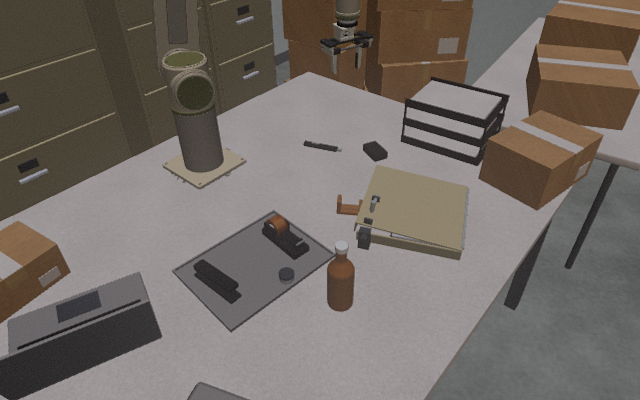

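View pics/top0.png

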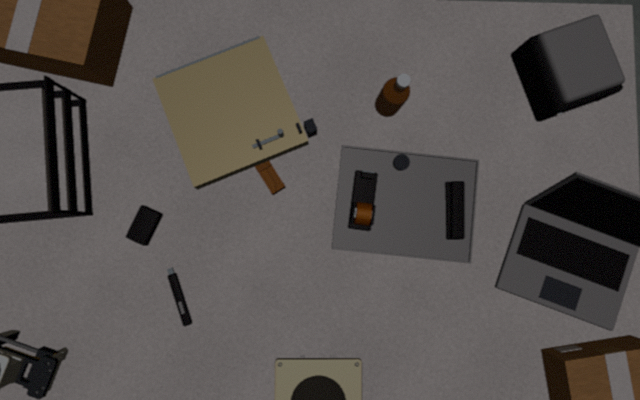

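The top view shows the safe at about (230,110), the wedge at (270,177), and the tray at (405,205) with the dispenser (363,200), stapler (455,210) and tin (401,162). Next I'll zoom in.

```bash
cat > h.py <<'E'
from plant import *
import cv2, numpy as np
from scipy.spatial.transform import Rotation as R
def K(c): 
    f=200/np.tan(np.radians(c['fov_y'])/2); return f
def ray(n,u,v):
    c=calibration(n); f=K(c)
    d=R.from_rotvec(c['attitude']).as_matrix()@np.array([(u-c['cx'])/f,(v-c['cy'])/f,1]); return c['xyz'],d
def at(n,u,v,z):
    o,d=ray(n,u,v); return o+d*(z-o[2])/d[2]
def proj(n,P):
    c=calibration(n); f=K(c); p=R.from_rotvec(c['attitude']).as_matrix().T@(np.asarray(P)-c['xyz'])
    return np.array([c['cx']+f*p[0]/p[2],c['cy']+f*p[1]/p[2]])
def crop(src,x,y,w,h,s,out):
    im=cv2.imread(src)[y:y+h,x:x+w]; im=cv2.resize(im,None,fx=s,fy=s,interpolation=cv2.INTER_CUBIC)
    im=cv2.convertScaleAbs(im,alpha=1.5,beta=10); cv2.imwrite(out,im)
E
python3 - <<'E'
from h import *
crop("pics/top0.png",150,30,190,180,3.3,None) if 0 else None
crop("pics/top0.png",180,90,150,115,5,"pics/a.png")
crop("pics/top0.png",320,140,170,130,4.6,"pics/b.png")
crop("pics/scene0.png",325,160,150,105,5.3,"pics/c.png")
E
```

```text
(no output)
```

View pics/a.png

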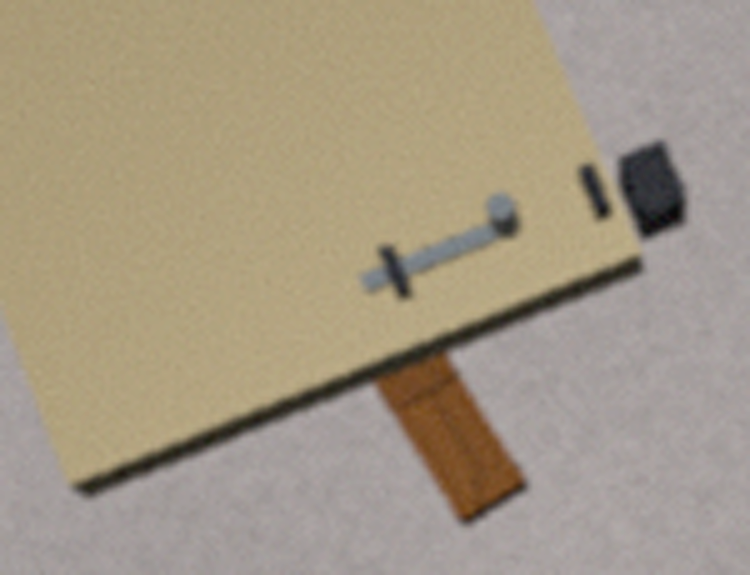

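View pics/b.png

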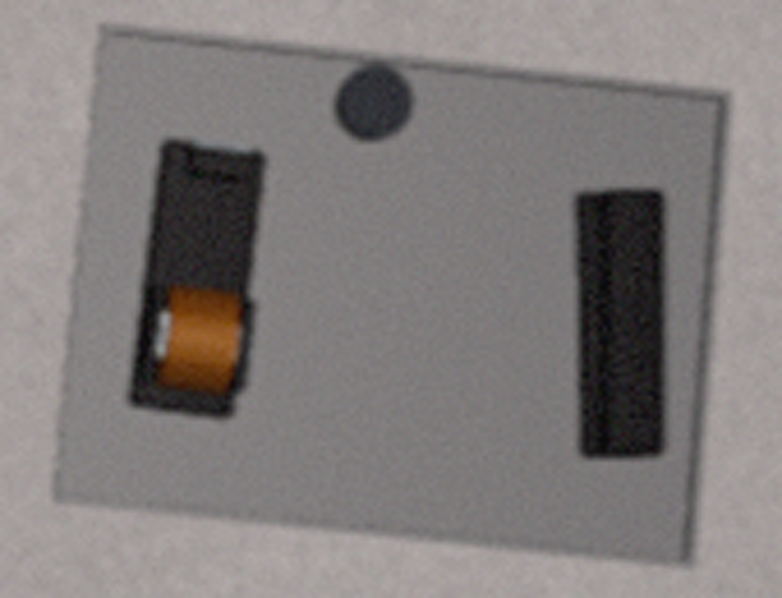

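View pics/c.png

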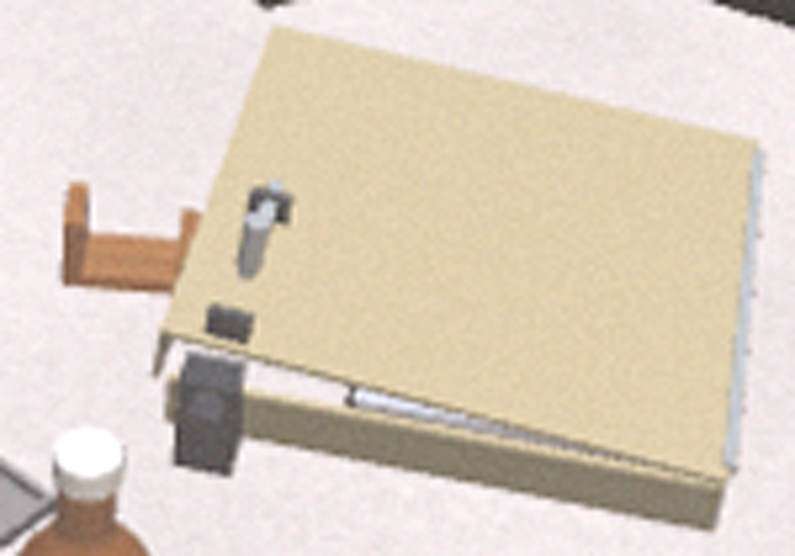

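```bash
python3 - <<'E'
from h import *
np.set_printoptions(precision=4,suppress=True)
def pa(u,v,z): return at("top",180+(u+.5)/5-.5,90+(v+.5)/5-.5,z)
def pb(u,v,z): return at("top",320+(u+.5)/4.6-.5,140+(v+.5)/4.6-.5,z)
L=pa(75,485,.064);Rr=pa(640,258,.064); print("front",L,Rr,np.linalg.norm(L-Rr))
print("keeper top ctr",pa(640,165,.063), "knob",pa(502,203,.064+.044))
print("wedge tab",pa(467,522,.048),pa(525,487,.048))
c=[pb(103,26,.010),pb(727,93,.010),pb(688,562,.010),pb(57,500,.010)]
print("tray",c,[np.linalg.norm(c[i]-c[(i+1)%4]) for i in range(4)])
print("tin",pb(374,102,.023))
print("stapler top",[pb(u,v,.053) for u,v in [(577,192),(662,190),(662,455),(584,455)]])
print("disp",[pb(u,v,.03) for u,v in [(165,142),(264,152),(232,413),(132,403)]])
print("base",proj("top",[0,0,0]))
# backs of cover
print("back",at("top",155,78,.038),at("top",263,38,.038))
print("bottle",at("top",385,110,0),at("top",404,80,.2))
E
```

```text
front [0.5318 0.3062 0.064 ] [0.6467 0.0342 0.064 ] 0.2952275370181709
keeper top ctr [0.6933 0.0347 0.063 ] knob [0.6632 0.0998 0.108 ]
wedge tab [0.5171 0.118  0.048 ] [0.5348 0.0897 0.048 ]
tray [array([ 0.6482, -0.0551,  0.01  ]), array([ 0.615, -0.409,  0.01 ]), array([ 0.3515, -0.3826,  0.01  ]), array([ 0.3834, -0.0309,  0.01  ])] [np.float64(0.3554076238609496), np.float64(0.26474923433409864), np.float64(0.35319414987874137), np.float64(0.2658464062463964)]
tin [ 0.6052 -0.2051  0.023 ]
stapler top [array([ 0.5529, -0.3088,  0.053 ]), array([ 0.5545, -0.3553,  0.053 ]), array([ 0.4115, -0.3532,  0.053 ]), array([ 0.4112, -0.3109,  0.053 ])]
disp [array([ 0.5804, -0.0878,  0.03  ]), array([ 0.5756, -0.1425,  0.03  ]), array([ 0.4321, -0.1248,  0.03  ]), array([ 0.4371, -0.0701,  0.03  ])]
base [318.5083 402.281 ]
back [0.8067 0.4183 0.038 ] [0.9159 0.15   0.038 ]
bottle [ 0.7453 -0.1688  0.    ] [ 0.7578 -0.1734  0.2   ]
```

```bash
cat >> h.py <<'E'
from scipy.optimize import least_squares
def pose_T(p):
    c,s=np.cos(p[2]),np.sin(p[2]); return lambda P: np.array([p[0]+c*P[0]-s*P[1],p[1]+s*P[0]+c*P[1],P[2]])
def wire(im,n,T,segs,col,x0,y0,s):
    for a,b in segs:
        q=[((proj(n,T(np.array(k)))-[x0,y0]+.5)*s-.5) for k in (a,b)]
        cv2.line(im,tuple(int(round(v*16)) for v in q[0]),tuple(int(round(v*16)) for v in q[1]),col,1,cv2.LINE_AA,4)
def box(x0,x1,y0,y1,z0,z1):
    S=[]
    for z in (z0,z1):
        c=[(x0,y0,z),(x1,y0,z),(x1,y1,z),(x0,y1,z)]
        S+=[(c[i],c[(i+1)%4]) for i in range(4)]
    S+=[((x,y,z0),(x,y,z1)) for x in (x0,x1) for y in (y0,y1)]
    return S
def wedge():
    S=[]
    pr=[(95,0),(95,5),(0,34),(0,10),(-55,10),(-55,48),(-67,48),(-67,0)]
    for y in(-.02,.02):
        for i in range(8):
            a,b=pr[i],pr[(i+1)%8]; S.append(((a[0]/1e3,y,a[1]/1e3),(b[0]/1e3,y,b[1]/1e3)))
    for a in pr: S.append(((a[0]/1e3,-.02,a[1]/1e3),(a[0]/1e3,.02,a[1]/1e3)))
    return S
def cov(lipz):
    th=np.arcsin((lipz-.002)/.3)  # approx
    def T(P): # cover frame: x back from front, z rel to cover top-front (top down=.038)
        dx=P[0]-.3; dz=P[2]-.034
        return np.array([.3+dx*np.cos(th)+dz*np.sin(th),P[1],.034-dx*np.sin(th)+dz*np.cos(th)])
    return T
E
python3 - <<'E'
from h import *
np.set_printoptions(precision=4,suppress=True)
c=np.array([(103,26),(727,93),(688,562),(57,500)],float); pix=np.array([320,140])+(c+.5)/4.6-.5
M=[(.135,.18,.01),(.135,-.18,.01),(-.135,-.18,.01),(-.135,.18,.01)]
f=lambda p:(np.array([proj("top",pose_T(p)(m)) for m in M])-pix).ravel()
r=least_squares(f,[.5,-.22,-.1]); print("tray",r.x,r.fun)
c=[(274,212),(336,255),(232,326),(174,269)]
# in scene: project tray
for m in M: print(proj("scene",pose_T(r.x)(m)))
E
```

```text
tray [ 0.4996 -0.2195 -0.0932] [-0.9007 -1.0202  0.8365 -0.8749  1.3722  1.2177 -1.2554  0.5718]
[336.1422 252.2637]
[231.0849 328.7762]
[172.39  268.811]
[273.9232 208.4572]
```

```bash
python3 - <<'E'
from h import *
crop("pics/scene0.png",165,200,180,135,4.4,"pics/d.png")
crop("pics/top0.png",145,30,180,165,3.6,"pics/e.png")
E
```

```text
(no output)
```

View pics/d.png

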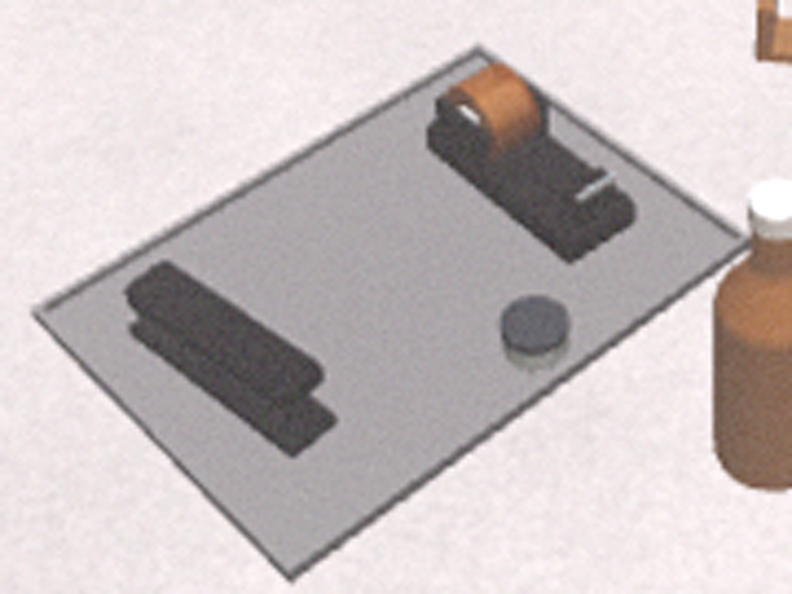

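View pics/e.png

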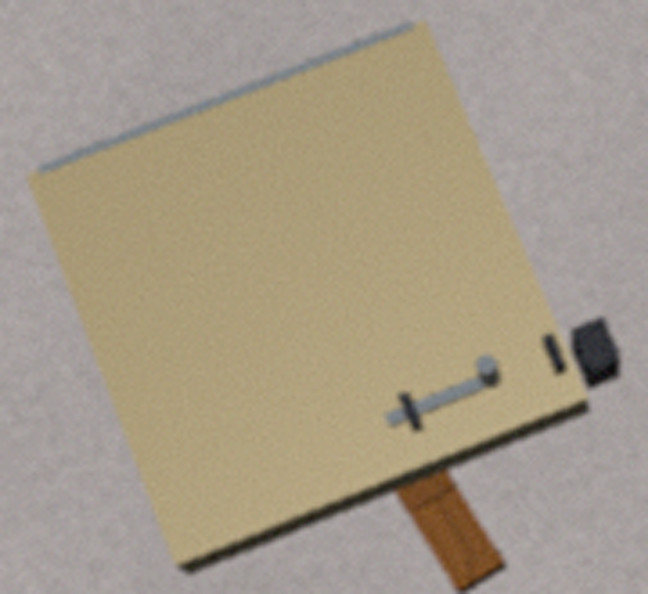

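```bash
cat > fit.py <<'E'
from h import *
np.set_printoptions(precision=4,suppress=True)
def cv(c,x,y,s): return np.array([x,y])+(np.array(c,float)+.5)/s-.5
TT=cv([(103,26),(727,93),(688,562),(57,500)],320,140,4.6)
TS=cv([(748,238),(292,580),(36,314),(477,47)],165,200,4.4)
CT=cv([(182,567),(588,402),(428,22),(33,175)],145,30,3.6)
CS=cv([(275,27),(162,333),(735,470),(760,143)],325,160,5.3)
M=[(.135,.18,.01),(.135,-.18,.01),(-.135,-.18,.01),(-.135,.18,.01)]
C=[(0,.15,.038),(0,-.15,.038),(.3,-.15,.038),(.3,.15,.038)]
def pd(n,P,k,mode=0):
    c=calibration(n); q=proj(n,P)-[c['cx'],c['cy']]; r=np.linalg.norm(q)/K(c)
    if mode: return [c['cx'],c['cy']]+q*np.arctan(r)/r
    return [c['cx'],c['cy']]+q*(1+k*r*r)
def res(p,mode=0):
    t=pose_T(p[:3]); s=pose_T(p[3:6]); cc=cov(p[6]); o=[]
    for m,a,b in zip(M,TT,TS): o+=[pd("top",t(m),p[7],mode)-a,pd("scene",t(m),p[8],mode)-b]
    for m,a,b in zip(C,CT,CS): o+=[pd("top",s(cc(m)),p[7],mode)-a,pd("scene",s(cc(m)),p[8],mode)-b]
    return np.array(o).ravel()
if __name__=="__main__":
  for mode in (0,1):
    r=least_squares(lambda p:res(p,mode),[.5,-.22,-.1,.59,.17,-.4,.03,0,0]); print(mode,r.x,r.cost); print(r.fun.reshape(-1,4))
  f=lambda p:res(np.r_[p,0,0]);r=least_squares(f,[.5,-.22,-.1,.59,.17,-.4,.03]); print("pin",r.x,r.cost)
E
python3 fit.py
```

```text
0 [ 0.5009 -0.2229 -0.0904  0.5898  0.1711  0.4027  0.0238 -0.0713 -0.0043] 10.568530858045094
[[ 0.2309 -1.2154  1.0597 -0.7304]
 [ 0.3643 -1.1267 -0.3484 -1.4733]
 [ 1.2919 -0.0856 -1.1491 -1.09  ]
 [ 0.2173  0.2686  0.2037 -1.1525]
 [-0.9045 -0.4231 -0.0339  0.4004]
 [-0.0931 -0.8447 -0.1479  0.44  ]
 [-0.1956  0.5585 -0.6784  1.6227]
 [ 0.2773  1.255   0.6745 -0.9672]]h.py:40: RuntimeWarning: invalid value encountered in arcsin
  th=np.arcsin((lipz-.002)/.3)  # approx
Traceback (most recent call last):
  File "fit.py", line 21, in <module>
    r=least_squares(lambda p:res(p,mode),[.5,-.22,-.1,.59,.17,-.4,.03,0,0]); print(mode,r.x,r.cost); print(r.fun.reshape(-1,4))
  File "fit.py", line 21, in <lambda>
    r=least_squares(lambda p:res(p,mode),[.5,-.22,-.1,.59,.17,-.4,.03,0,0]); print(mode,r.x,r.cost); print(r.fun.reshape(-1,4))
                             ~~~^^^^^^^^
  File "fit.py", line 16, in res
    for m,a,b in zip(M,TT,TS): o+=[pd("top",t(m),p[7],mode)-a,pd("scene",t(m),p[8],mode)-b]
                                   ~~^^^^^^^^^^^^^^^^^^^^^^
  File "fit.py", line 11, in pd
    c=calibration(n); q=proj(n,P)-[c['cx'],c['cy']]; r=np.linalg.norm(q)/K(c)
                        ~~~~^^^^^
  File "h.py", line 12, in proj
    c=calibration(n); f=K(c); p=R.from_rotvec(c['attitude']).as_matrix().T@(np.asarray(P)-c['xyz'])
ValueError: time passes only in moves, steps and waits
```

```bash
sed -i 's/^def K(c)/import functools\ncalibration=functools.lru_cache(None)(calibration)\ndef K(c)/' h.py
cat > fit2.py <<'E'
from fit import *
def proj2(n,P,dp,dr,k,mode):
    c=calibration(n); f=K(c); p=(R.from_rotvec(c['attitude'])*R.from_rotvec(dr)).as_matrix().T@(np.asarray(P)-c['xyz']-dp)
    q=p[:2]/p[2]; r=np.linalg.norm(q)
    q=q*(np.arctan(r)/r if mode else 1+k*r*r)
    return np.array([c['cx'],c['cy']])+f*q
def res(p,mode=0):
    t=pose_T(p[:3]); s=pose_T(p[3:6]); cc=cov(p[6]); o=[]
    A=lambda P:proj2("top",P,p[9:12],p[12:15],p[7],mode); B=lambda P:proj2("scene",P,p[15:18],p[18:21],p[8],mode)
    for m,a,b in zip(M,TT,TS): o+=[A(t(m))-a,B(t(m))-b]
    for m,a,b in zip(C,CT,CS): o+=[A(s(cc(m)))-a,B(s(cc(m)))-b]
    return np.r_[np.array(o).ravel()/.6,p[9:12]/.002,p[15:18]/.002,p[12:15]/.002,p[18:21]/.002,(p[6]-.03)/.002]
if __name__=="__main__":
  for mode in (0,1,2):
    f=(lambda p:res(p,mode)) if mode<2 else (lambda p:res(np.r_[p[:7],0,0,p[9:]],0))
    r=least_squares(f,np.r_[.5,-.22,-.1,.59,.17,.4,.03,0,0,np.zeros(12)]); print(mode,r.cost);print(r.x[:9]);print(r.x[9:]*1000); print(r.fun[:32].reshape(-1,4)*.6)
    if mode==0: np.save("cam.npy",r.x)
E
python3 fit2.py
```

```text
0 22.455304458828472
[ 0.5005 -0.2242 -0.0903  0.5896  0.1692  0.405   0.0276 -0.0547 -0.0259]
[ 0.5082  0.0683  2.5673 -0.2335  1.5185 -2.1518 -0.5082 -0.0683  0.2032
  0.8727 -0.3412  2.9348]
[[ 0.1004 -0.741   1.1514 -0.1064]
 [ 0.202  -0.4645  0.0673 -0.7446]
 [ 0.9099  0.5322 -0.7393 -0.1398]
 [-0.1087  0.5181  0.176  -0.3812]
 [-1.0565 -0.5653 -0.1688  0.0229]
 [ 0.0668 -1.0553  0.0668  0.2009]
 [-0.1083  0.5548 -0.778   1.7915]
 [ 0.0945  1.1306  0.1601 -0.7808]]
1 213.00862902624004
[ 0.5022 -0.2365 -0.0898  0.5963  0.167   0.403   0.0247  3.4741 -5.0513]
[  4.3943  -3.4109 -13.0083  -1.3399   5.544   -2.126   -4.3943   3.4109
  -4.7508  -1.2723  -2.0297   3.8478]
[[ 2.1414 -1.1801 -0.1297  1.3031]
 [-2.2479  0.4744  0.278  -2.3591]
 [-1.2448 -1.2059  1.2632 -0.7248]
 [ 1.9886  1.0003 -1.365   0.6787]
 [-1.9738 -2.4173  1.8026  0.5737]
 [-2.007  -3.1736  2.2968  1.0838]
 [-0.4136  2.9256 -2.7159  0.3593]
 [ 4.8312  3.7947 -1.8738 -0.6586]]
2 28.686108910283718
[ 0.501  -0.2231 -0.0905  0.5894  0.1685  0.4054  0.0283  3.433   0.2168]
[ 0.107   0.2083  6.1656  0.4974  1.2437 -1.9861 -0.107  -0.2083  0.3075
  0.9236 -0.1418  2.8378]
[[-0.2449 -0.587   1.3872 -0.2348]
 [ 0.6617 -0.6034  0.1359 -0.5863]
 [ 1.3454  0.8751 -0.8536 -0.112 ]
 [-0.4442  0.4287  0.4037 -0.51  ]
 [-0.8187 -0.2499 -0.4412 -0.1015]
 [ 0.4694 -0.6723 -0.2452  0.1003]
 [-0.0373  0.1312 -0.6801  2.0247]
 [-0.8715  0.5664  0.2634 -0.7485]]
```

```bash
cat >> fit2.py <<'E'
X=np.load("cam.npy")
def pj(n,P):
    return proj2(n,P,X[9:12],X[12:15],X[7],0) if n=="top" else proj2(n,P,X[15:18],X[18:21],X[8],0)
def inv(n,uv,z,g=(.5,0)):
    return least_squares(lambda p:pj(n,np.r_[p,z])-uv,g).x
def wire(im,n,T,segs,col,x0,y0,s):
    for a,b in segs:
        q=[((pj(n,T(np.array(k)))-[x0,y0]+.5)*s-.5) for k in (a,b)]
        cv2.line(im,tuple(int(round(v*16)) for v in q[0]),tuple(int(round(v*16)) for v in q[1]),col,1,cv2.LINE_AA,4)
E
python3 - <<'E'
from fit2 import *
crop("pics/scene0.png",325,185,70,50,11,"pics/f.png")
crop("pics/top0.png",250,150,45,50,12,"pics/g.png")
E
```

```text
(no output)
```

View pics/f.png

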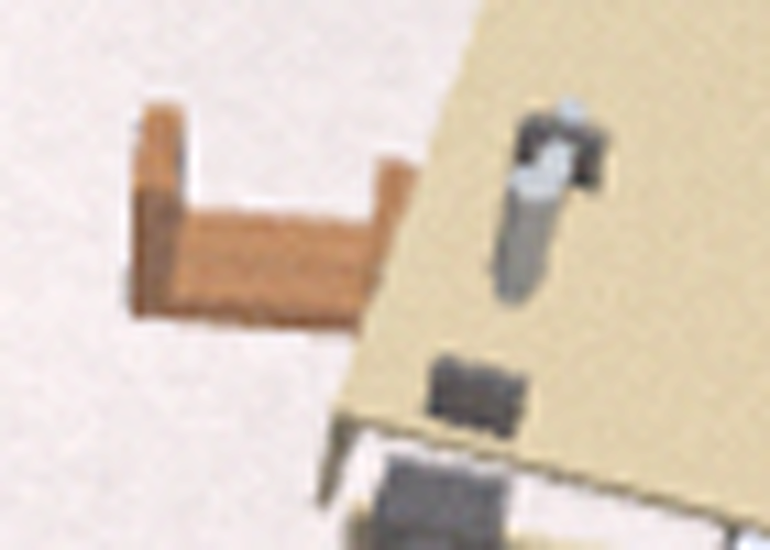

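View pics/g.png

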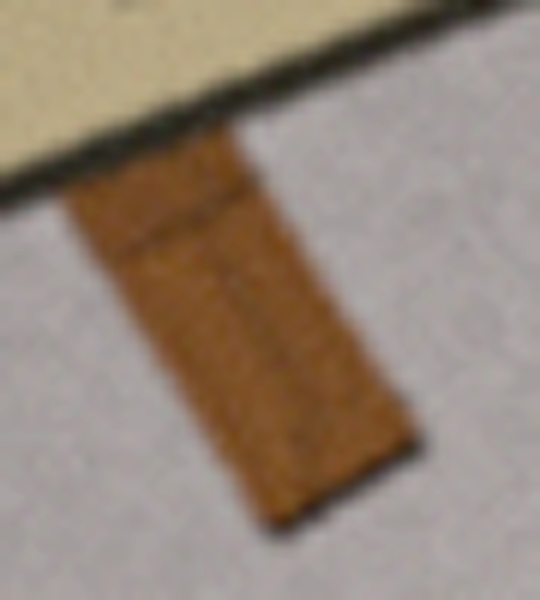

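```bash
cat > w0.py <<'E'
from fit2 import *
gt=lambda u,v:cv((u,v),250,150,12); gs=lambda u,v:cv((u,v),325,185,11)
D=[("top",(0,.02,.034),gt(115,253)),("top",(0,-.02,.034),gt(252,190)),("top",(-.067,.02,.048),gt(258,515)),("top",(-.067,-.02,.048),gt(415,440)),
("scene",(-.067,-.02,0),gs(133,318)),("scene",(-.067,-.02,.048),gs(135,185)),("scene",(-.055,-.02,.048),gs(183,190)),("scene",(-.067,.02,.048),gs(143,105)),("scene",(-.055,.02,.048),gs(183,105)),("scene",(0,.02,.034),gs(378,158))]
r=least_squares(lambda p:np.ravel([pj(n,pose_T(p)(np.array(m)))-q for n,m,q in D]),[.55,.15,.4])
print(r.x,r.fun.reshape(-1,2))
w=pose_T(r.x); s=X[3:6]; c,sn=np.cos(s[2]),np.sin(s[2])
def insafe(P): d=np.array(P[:2])-s[:2]; return np.array([c*d[0]+sn*d[1],-sn*d[0]+c*d[1]])
for n in [(.095,0,0),(0,0,0),(-.067,0,0)]: print(w(n),insafe(w(n)))
TP=pose_T(s); CC=cov(X[6])
im=cv2.imread("pics/top0.png");S=6;x0,y0,ww,hh=195,95,130,100
I=cv2.resize(im[y0:y0+hh,x0:x0+ww],None,fx=S,fy=S,interpolation=cv2.INTER_CUBIC)
def draw(I,n):
    wire(I,n,w,wedge(),(0,255,0),x0,y0,S)
    wire(I,n,lambda P:TP(CC(P)),box(0,.3,-.15,.15,.034,.038)+box(0,.004,-.15,.15,.006,.038),(255,0,0),x0,y0,S)
    wire(I,n,TP,box(.019,.051,-.182,-.158,0,.063),(0,0,255),x0,y0,S)
draw(I,"top");cv2.imwrite("pics/h.png",I)
im=cv2.imread("pics/scene0.png");S=5;x0,y0,ww,hh=325,165,150,100
I=cv2.resize(im[y0:y0+hh,x0:x0+ww],None,fx=S,fy=S,interpolation=cv2.INTER_CUBIC)
draw(I,"scene");cv2.imwrite("pics/i.png",I)
E
python3 w0.py
```

```text
[0.585  0.1398 0.5513] [[-1.3846  0.9152]
 [ 0.9493 -1.9234]
 [-0.0797  1.5003]
 [ 0.7766 -0.5121]
 [-0.2949  0.0938]
 [-0.3254  0.2076]
 [-0.7708  0.0826]
 [ 0.4827 -0.542 ]
 [ 0.6822 -0.2288]
 [ 0.4658 -0.0731]]
[0.6659 0.1895 0.    ] [ 0.0781 -0.0114]
[0.585  0.1398 0.    ] [-0.0159 -0.0252]
[0.5279 0.1047 0.    ] [-0.0822 -0.035 ]
```

View pics/h.png

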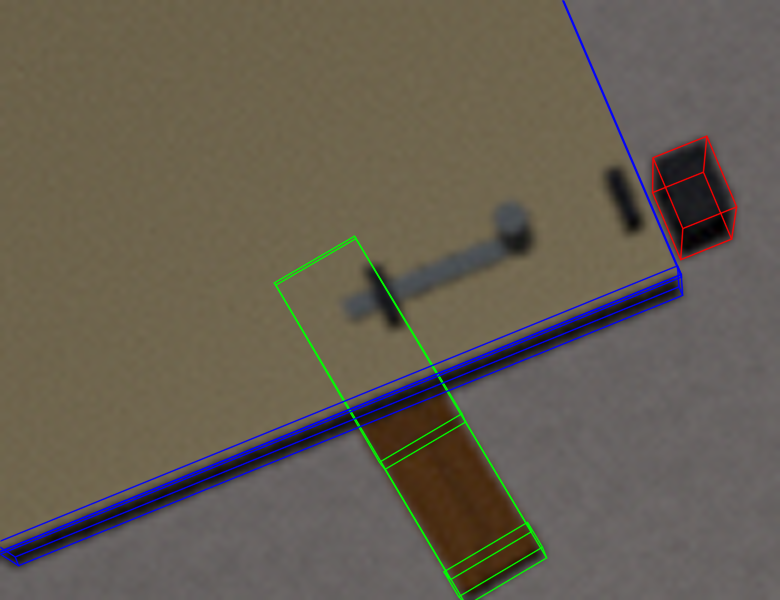

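View pics/i.png

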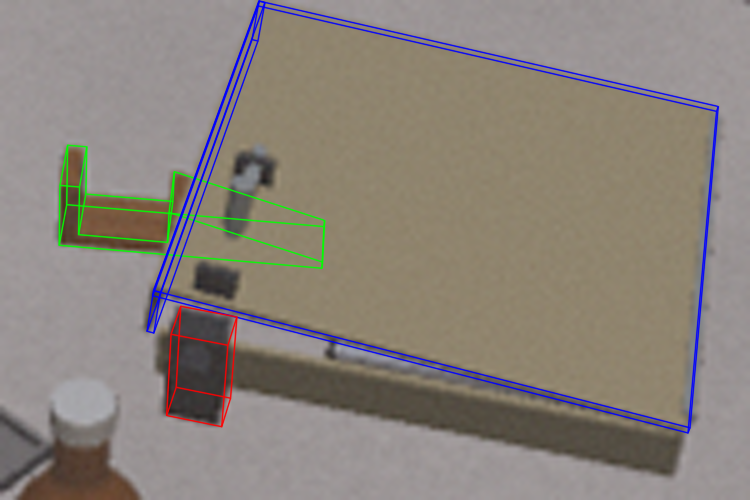

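```bash
python3 - <<'E'
import plant
print([k for k in dir(plant) if not k.startswith('__')]); print(getattr(plant,'nose_length',None))
from fit2 import *
s=read_state(); r=R.from_rotvec(s['orientation']).as_matrix(); print(s['t'],r, np.degrees(np.arctan2(r[1,0],r[0,0])))
E
```

```text
['IKError', 'calibration', 'close_job', 'nose_length', 'read_camera', 'read_state']
0.017
0.1 [[ 0.3324  0.9431 -0.0007]
 [ 0.9431 -0.3324 -0.0015]
 [-0.0016 -0.0001 -1.    ]] 70.5867314350034
```

carry_out:
  steps:
    - {"xyz": [3.2, -4, 0], "rot": [0, 0, 5.5]}
    - {"xyz": [6.4, -7.8, 0], "rot": [0, 0, 11]}
    - {"xyz": [9.6, -11.7, 0], "rot": [0, 0, 16.5]}
    - {"xyz": [12.8, -15.6, 0], "rot": [0, 0, 22]}
    - {"xyz": [16, -19.5, 0], "rot": [0, 0, 27.5]}
    - {"xyz": [19.2, -23.4, 0], "rot": [0, 0, 33]}
    - {"xyz": [22.4, -27.3, 0], "rot": [0, 0, 38.5]}
    - {"xyz": [25.6, -31.2, 0], "rot": [0, 0, 44]}
    - {"xyz": [28.8, -35.1, 0], "rot": [0, 0, 49]}
    - {"xyz": [32, -39, 0], "rot": [0, 0, 51]}
  grip: 0
  force: 10

```text
t: 1.1
tool_pos: [0.5173, 0.1775, 0.2353]
orientation: [-1.528, -2.744, 0.0]
force: [-0.9, 0.9, 0.7]
opening: 0.0175
```

carry_out:
  steps:
    - {"xyz": [2.1, -2.6, 0], "rot": [0, 0, 0]}
    - {"xyz": [4.2, -5.1, 0], "rot": [0, 0, 0]}
    - {"xyz": [4.2, -5.1, -4], "rot": [0, 0, 0]}
    - {"xyz": [4.2, -5.1, -8], "rot": [0, 0, 0]}
    - {"xyz": [4.2, -5.1, -12], "rot": [0, 0, 0]}
    - {"xyz": [4.2, -5.1, -15], "rot": [0, 0, 0]}
    - {"xyz": [4.2, -5.1, -15.5], "rot": [0, 0, 0]}

```text
t: 1.8
tool_pos: [0.5546, 0.1277, 0.0754]
orientation: [-1.53, -2.736, 0.008]
force: [-0.4, 0.4, -0.6]
opening: 0.0004
```

```bash
cat > snap.py <<'E'
import sys
from h import *
tag=sys.argv[1]; print(read_state()['t'],read_state()['tool_pos'].round(4),read_state()['force'].round(2))
for n in sys.argv[2:]:
    cv2.imwrite(f"pics/{n}{tag}.png",read_camera(n)[:,:,::-1])
    if n=="top": crop(f"pics/{n}{tag}.png",190,90,150,130,5,f"pics/z{n}{tag}.png")
    else: crop(f"pics/{n}{tag}.png",305,130,160,120,5,f"pics/z{n}{tag}.png")
E
python3 snap.py 1 top scene
```

```text
1.8 [0.5546 0.1277 0.0754] [-0.36  0.36 -0.61]
```

View pics/zscene1.png

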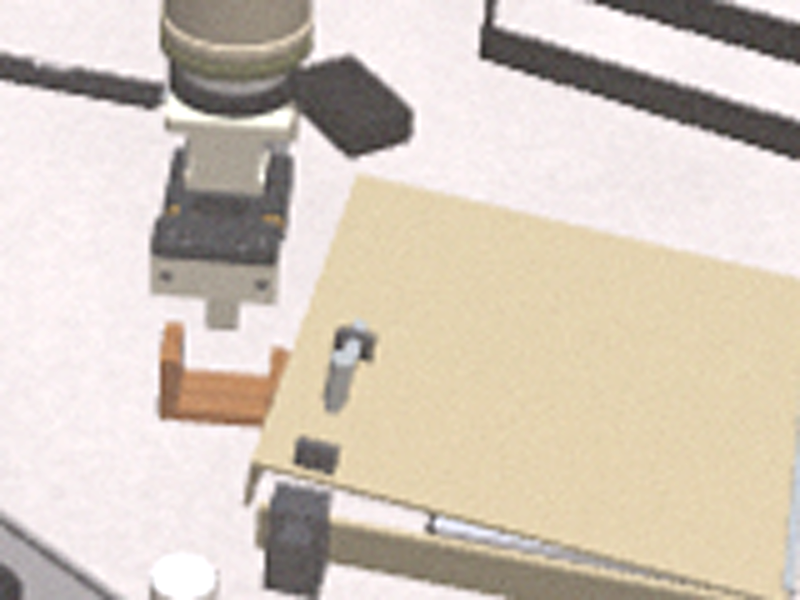

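View pics/ztop1.png

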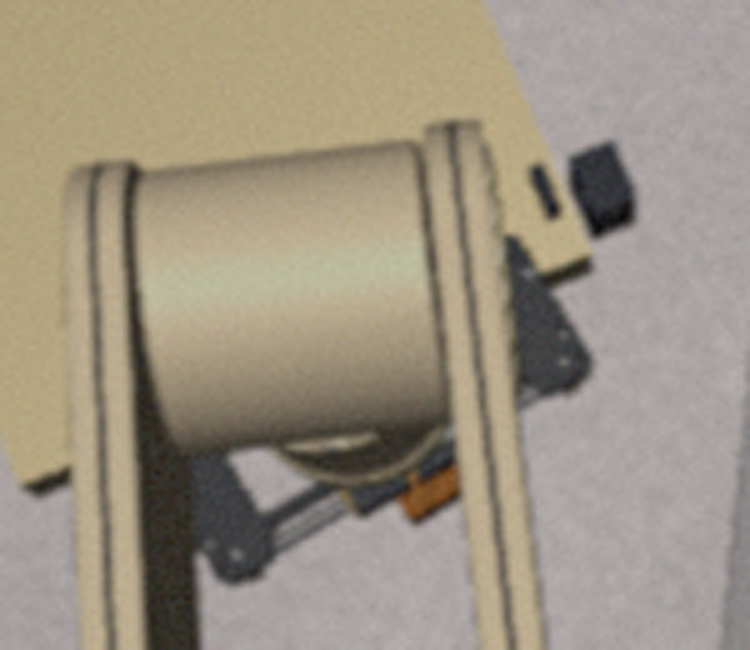

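The scene view shows the fingers over the deck, between the tab (170,370) and the ramp end (280,380). I'll lower them next.

carry_out:
  steps:
    - {"xyz": [0, 0, -1.5], "rot": [0, 0, 0]}
    - {"xyz": [0, 0, -3], "rot": [0, 0, 0]}
    - {"xyz": [0, 0, -4], "rot": [0, 0, 0]}
    - {"xyz": [0, 0, -4.6], "rot": [0, 0, 0]}
    - {"xyz": [0, 0, -4.6], "rot": [0, 0, 0]}

```text
t: 2.4
tool_pos: [0.5576, 0.1283, 0.0333]
orientation: [-1.532, -2.741, 0.002]
force: [0.1, -0.8, 0.7]
opening: 0.0008
```

```bash
python3 snap.py 2 scene
```

```text
2.4 [0.5576 0.1283 0.0333] [ 0.1  -0.78  0.68]
```

View pics/zscene2.png

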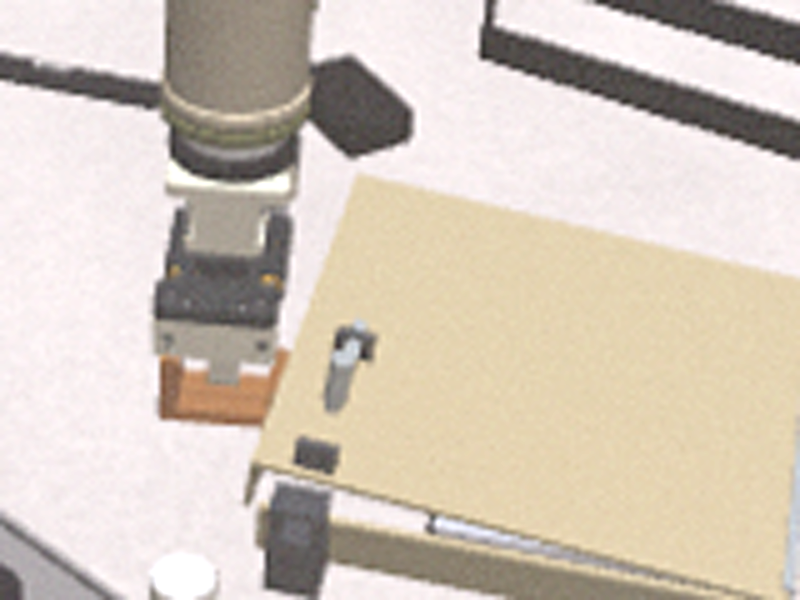

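carry_out:
  steps:
    - {"xyz": [-0.35, -0.2, 0], "rot": [0, 0, 0]}
    - {"xyz": [-0.7, -0.4, 0], "rot": [0, 0, 0]}
    - {"xyz": [-1, -0.6, 0], "rot": [0, 0, 0]}
    - {"xyz": [-1.3, -0.8, 0], "rot": [0, 0, 0]}
    - {"xyz": [-1.3, -0.8, 0], "rot": [0, 0, 0]}

```text
t: 2.95
tool_pos: [0.5452, 0.1201, 0.0348]
orientation: [1.533, 2.742, -0.0]
force: [0.7, -0.1, -0.3]
opening: 0.0003
```

carry_out:
  steps:
    - {"xyz": [-0.3, -0.2, 0], "rot": [0, 0, 0]}
    - {"xyz": [-0.6, -0.35, 0], "rot": [0, 0, 0]}
    - {"xyz": [-0.85, -0.5, 0], "rot": [0, 0, 0]}
    - {"xyz": [-0.85, -0.5, 0], "rot": [0, 0, 0]}
    - {"xyz": [-0.85, -0.5, 0], "rot": [0, 0, 0]}

```text
t: 3.45
tool_pos: [0.5373, 0.1155, 0.0349]
orientation: [1.533, 2.742, 0.001]
force: [2.3, 1.8, -0.0]
opening: 0.0004
```

```bash
python3 snap.py 3 scene
```

```text
3.45 [0.5373 0.1155 0.0349] [ 2.28  1.78 -0.04]
```

View pics/zscene3.png

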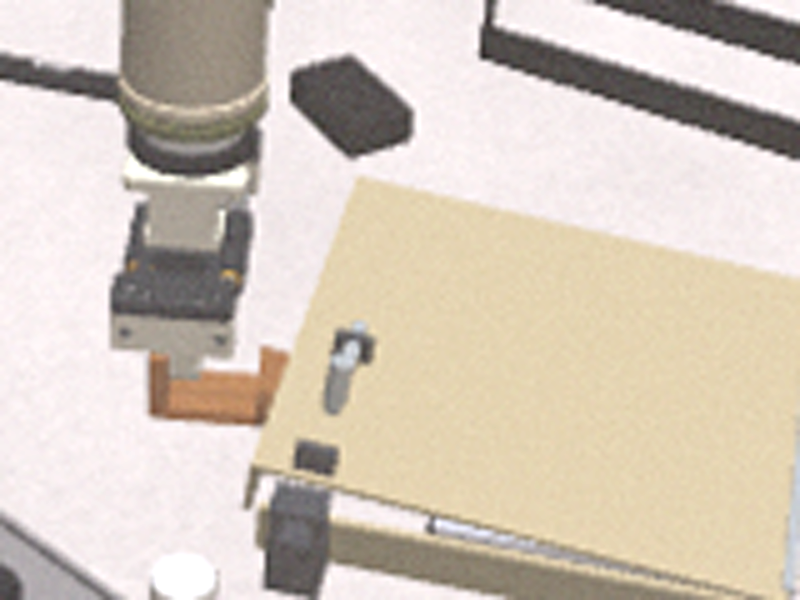

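The tab has moved from about 160 to 150 px, roughly 7 mm, so the hook is engaged. The cover is a little lower.

carry_out:
  steps:
    - {"xyz": [-0.4, -0.25, 0], "rot": [0, 0, 0]}
    - {"xyz": [-0.85, -0.5, 0], "rot": [0, 0, 0]}
    - {"xyz": [-1.3, -0.8, 0], "rot": [0, 0, 0]}
    - {"xyz": [-1.3, -0.8, 0], "rot": [0, 0, 0]}
    - {"xyz": [-1.3, -0.8, 0], "rot": [0, 0, 0]}
    - {"xyz": [-1.3, -0.8, 0], "rot": [0, 0, 0]}
    - {"xyz": [-1.3, -0.8, 0], "rot": [0, 0, 0]}

```text
t: 4.2
tool_pos: [0.5237, 0.1073, 0.0344]
orientation: [-1.533, -2.742, 0.001]
force: [-0.3, -1.0, -0.3]
opening: 0.0003
```

```bash
python3 snap.py 4 scene
```

```text
4.2 [0.5237 0.1073 0.0344] [-0.35 -1.03 -0.29]
```

View pics/zscene4.png

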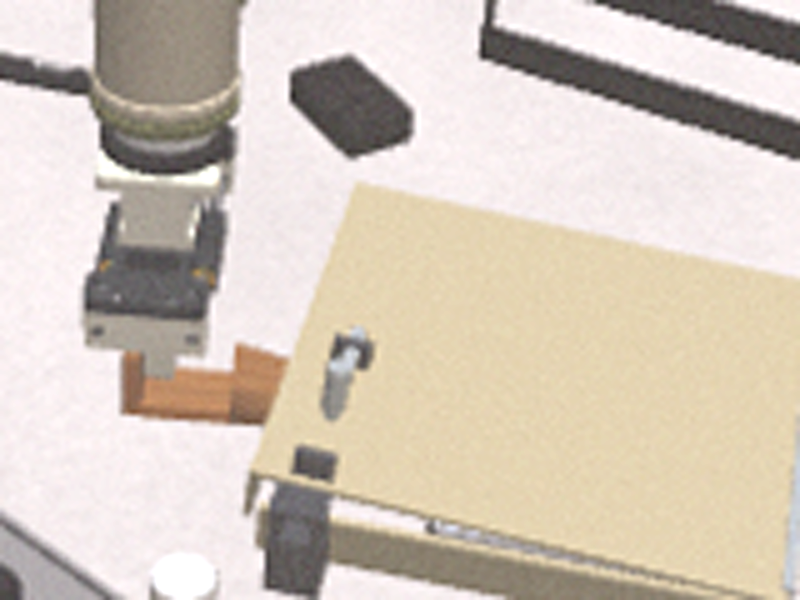

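The cover has visibly dropped again. The wedge has moved about 22 mm in total, which puts the lip near 23 mm. Another tug follows.

carry_out:
  steps:
    - {"xyz": [-0.4, -0.25, 0], "rot": [0, 0, 0]}
    - {"xyz": [-0.85, -0.5, 0], "rot": [0, 0, 0]}
    - {"xyz": [-1.3, -0.8, 0], "rot": [0, 0, 0]}
    - {"xyz": [-1.3, -0.8, 0], "rot": [0, 0, 0]}
    - {"xyz": [-1.3, -0.8, 0], "rot": [0, 0, 0]}
    - {"xyz": [-1.3, -0.8, 0], "rot": [0, 0, 0]}
    - {"xyz": [-1.3, -0.8, 0], "rot": [0, 0, 0]}
    - {"xyz": [-1.3, -0.8, 0], "rot": [0, 0, 0]}

```text
t: 5.05
tool_pos: [0.5111, 0.0994, 0.0346]
orientation: [-1.533, -2.742, 0.0]
force: [0.6, -0.1, 0.2]
opening: 0.0002
```

carry_out:
  steps:
    - {"xyz": [-0.4, -0.25, 0], "rot": [0, 0, 0]}
    - {"xyz": [-0.85, -0.5, 0], "rot": [0, 0, 0]}
    - {"xyz": [-1.3, -0.8, 0], "rot": [0, 0, 0]}
    - {"xyz": [-1.3, -0.8, 0], "rot": [0, 0, 0]}
    - {"xyz": [-1.3, -0.8, 0], "rot": [0, 0, 0]}
    - {"xyz": [-1.3, -0.8, 0], "rot": [0, 0, 0]}
    - {"xyz": [-1.3, -0.8, 0], "rot": [0, 0, 0]}
    - {"xyz": [-1.3, -0.8, 0], "rot": [0, 0, 0]}

```text
t: 5.85
tool_pos: [0.498, 0.0914, 0.0346]
orientation: [-1.533, -2.742, 0.0]
force: [0.2, -0.0, 0.1]
opening: 0.0004
```

```bash
python3 snap.py 5 scene top
```

```text
5.85 [0.498  0.0914 0.0346] [ 0.25 -0.03  0.14]
```

View pics/zscene5.png

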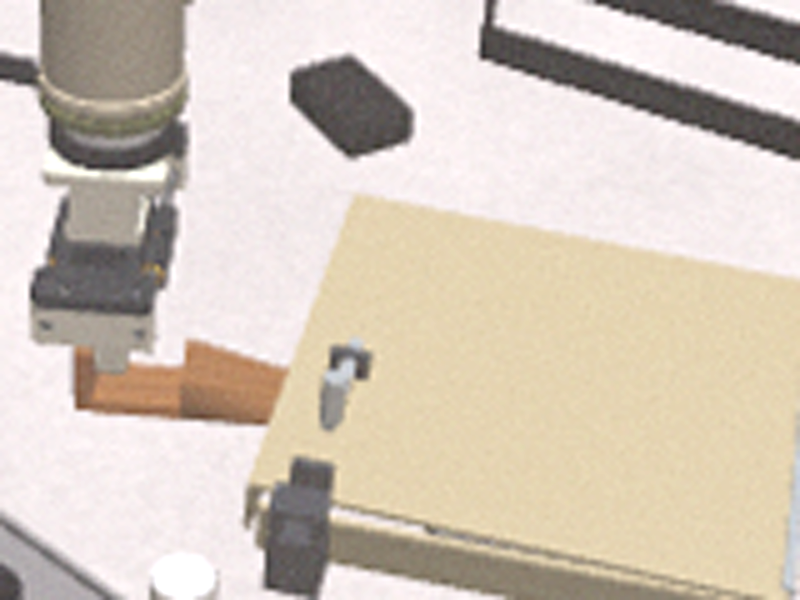

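View pics/ztop5.png

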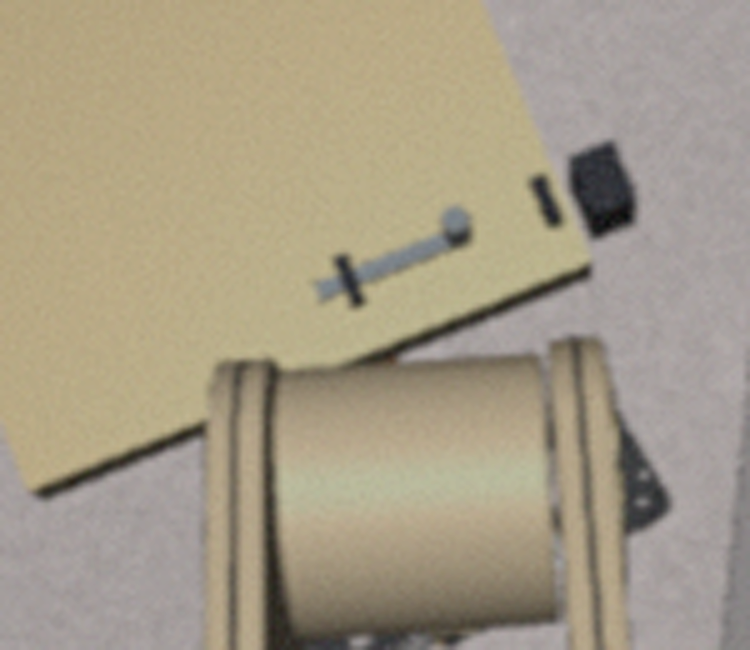

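The wedge has come about 50 mm and the cover is still resting on its ramp. I'll keep tugging.

carry_out:
  steps:
    - {"xyz": [-0.4, -0.25, 0], "rot": [0, 0, 0]}
    - {"xyz": [-0.85, -0.5, 0], "rot": [0, 0, 0]}
    - {"xyz": [-1.3, -0.8, 0], "rot": [0, 0, 0]}
    - {"xyz": [-1.3, -0.8, 0], "rot": [0, 0, 0]}
    - {"xyz": [-1.3, -0.8, 0], "rot": [0, 0, 0]}
    - {"xyz": [-1.3, -0.8, 0], "rot": [0, 0, 0]}
    - {"xyz": [-1.3, -0.8, 0], "rot": [0, 0, 0]}

```text
t: 6.65
tool_pos: [0.485, 0.0834, 0.0346]
orientation: [-1.533, -2.742, 0.0]
force: [0.1, -1.0, -0.4]
opening: 0.0005
```

carry_out:
  steps:
    - {"xyz": [-0.4, -0.25, 0], "rot": [0, 0, 0]}
    - {"xyz": [-0.85, -0.5, 0], "rot": [0, 0, 0]}
    - {"xyz": [-1.3, -0.8, 0], "rot": [0, 0, 0]}
    - {"xyz": [-1.3, -0.8, 0], "rot": [0, 0, 0]}
    - {"xyz": [-1.3, -0.8, 0], "rot": [0, 0, 0]}
    - {"xyz": [-1.3, -0.8, 0], "rot": [0, 0, 0]}
    - {"xyz": [-1.3, -0.8, 0], "rot": [0, 0, 0]}

```text
t: 7.35
tool_pos: [0.4719, 0.0754, 0.0345]
orientation: [-1.533, -2.742, 0.0]
force: [-0.7, -0.2, 0.6]
opening: 0.0006
```

carry_out:
  steps:
    - {"xyz": [-0.4, -0.25, 0], "rot": [0, 0, 0]}
    - {"xyz": [-0.85, -0.5, 0], "rot": [0, 0, 0]}
    - {"xyz": [-1.3, -0.8, 0], "rot": [0, 0, 0]}
    - {"xyz": [-1.3, -0.8, 0], "rot": [0, 0, 0]}
    - {"xyz": [-1.3, -0.8, 0], "rot": [0, 0, 0]}
    - {"xyz": [-1.3, -0.8, 0], "rot": [0, 0, 0]}
    - {"xyz": [-1.3, -0.8, 0], "rot": [0, 0, 0]}

```text
t: 8.05
tool_pos: [0.459, 0.0674, 0.0346]
orientation: [-1.533, -2.742, 0.0]
force: [-0.8, 0.3, 0.8]
opening: 0.0004
```

```bash
python3 snap.py 6 scene
```

```text
8.05 [0.459  0.0674 0.0346] [-0.85  0.3   0.76]
```

View pics/zscene6.png

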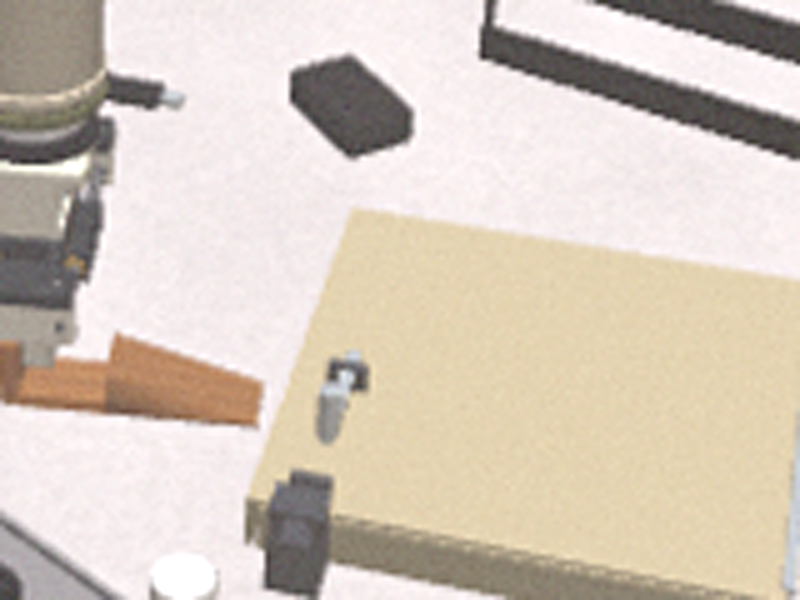

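The wedge's thin end (260,405) is clear of the lip and the cover is fully down, with its side seam closed. Next I'll lift off the wedge and measure the knob.

carry_out:
  steps:
    - {"xyz": [0.4, 0.3, 0], "rot": [0, 0, 0]}
    - {"xyz": [0.8, 0.5, 3], "rot": [0, 0, -3]}
    - {"xyz": [0.8, 0.5, 7], "rot": [0, 0, -8]}
    - {"xyz": [0.8, 0.5, 11], "rot": [0, 0, -8]}

```text
t: 8.5
tool_pos: [0.4666, 0.0726, 0.1454]
orientation: [-1.724, -2.625, 0.001]
force: [1.2, -0.1, 0.7]
opening: 0.0008
```

```bash
python3 snap.py 7 top; python3 -c "
from h import *
crop('pics/top7.png',180,95,150,110,5.3,'pics/k.png')
crop('pics/scene6.png',345,190,50,50,12,'pics/l.png')"
```

```text
8.5 [0.4666 0.0726 0.1454] [ 1.16 -0.06  0.7 ]
```

View pics/k.png

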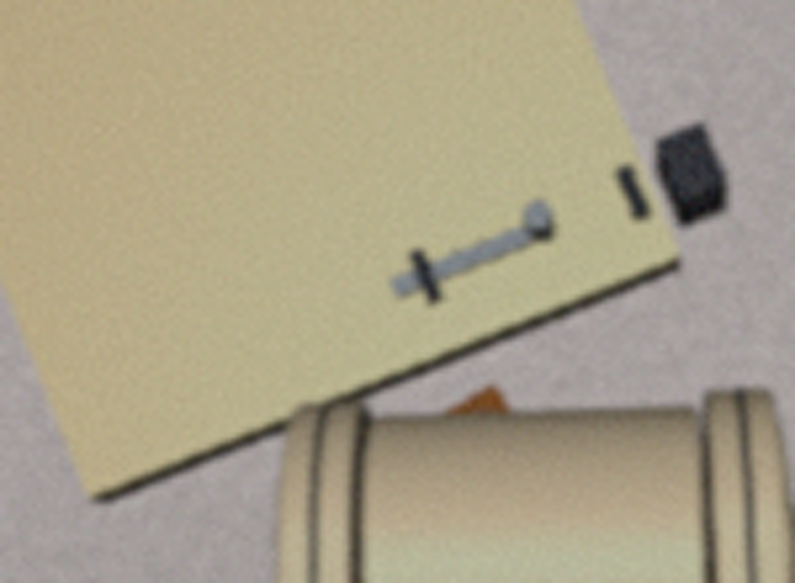

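View pics/l.png

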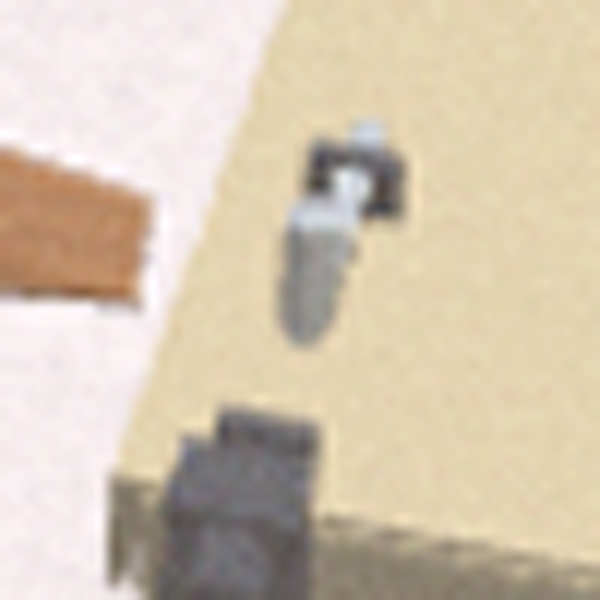

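```bash
python3 - <<'E'
from fit2 import *
a=inv("top",cv((538,212),180,95,5.3),.082); b=inv("scene",cv((320,213),345,190,12),.082)
s=X[3:6]; c,sn=np.cos(s[2]),np.sin(s[2])
for p in (a,b):
    d=p-s[:2]; print(p, c*d[0]+sn*d[1],-sn*d[0]+c*d[1])
print("y axis", -sn,c)
E
```

```text
[0.6592 0.0974] 0.03563625122085423 -0.09333954714283937
[0.6578 0.0973] 0.03433133657994972 -0.09296426598634858
y axis -0.3940608910956624 0.9190843346009617
```

Both views put the knob at about (0.658, 0.097). In the safe frame that is x = 35 mm, which matches the keeper. I'll move over it with the jaws part-open.

carry_out:
  steps:
    - {"xyz": [4, 0.5, 0], "rot": [0, 0, 0]}
    - {"xyz": [8, 1, 0], "rot": [0, 0, 0]}
    - {"xyz": [12, 1.5, 0], "rot": [0, 0, 0]}
    - {"xyz": [16, 2, 0], "rot": [0, 0, 0]}
    - {"xyz": [19.2, 2.4, 0], "rot": [0, 0, 0]}
    - {"xyz": [19.2, 2.4, 0], "rot": [0, 0, 0]}
    - {"xyz": [19.2, 2.4, 0], "rot": [0, 0, 0]}
  grip: 0.6
  force: 5

```text
t: 9.25
tool_pos: [0.659, 0.0966, 0.1432]
orientation: [-1.719, -2.628, 0.002]
force: [0.0, 0.7, -0.6]
opening: 0.052
```

```bash
python3 snap.py 8 scene
```

```text
9.25 [0.659  0.0966 0.1432] [ 0.05  0.71 -0.57]
```

View pics/zscene8.png

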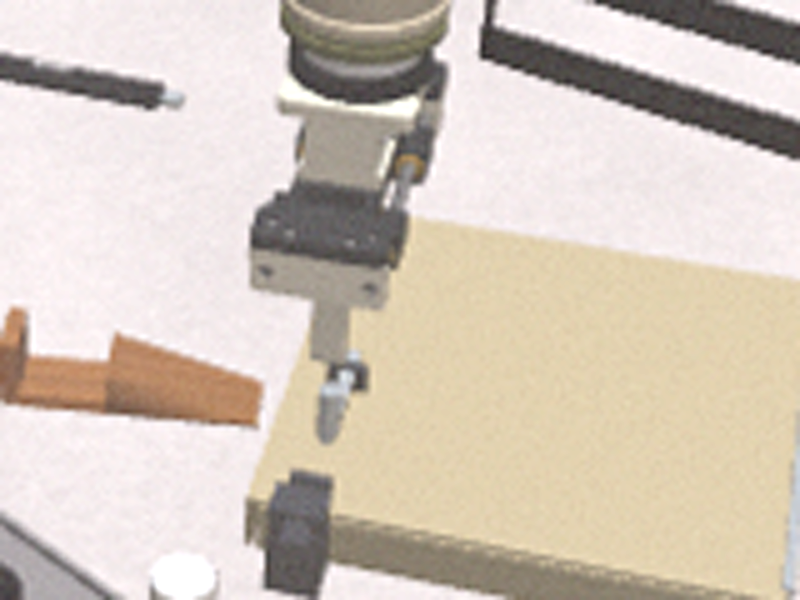

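The jaws are aligned above the knob (333,390). I'll lower onto it and close.

carry_out:
  steps:
    - {"xyz": [0, 0, -2], "rot": [0, 0, 0]}
    - {"xyz": [0, 0, -4], "rot": [0, 0, 0]}
    - {"xyz": [0, 0, -5.5], "rot": [0, 0, 0]}
    - {"xyz": [0, 0, -6.2], "rot": [0, 0, 0]}
    - {"xyz": [0, 0, -6.2], "rot": [0, 0, 0]}

```text
t: 9.8
tool_pos: [0.6579, 0.0963, 0.0816]
orientation: [-1.72, -2.627, 0.002]
force: [-0.5, -0.6, 0.3]
opening: 0.0558
```

carry_out:
  steps:
    - {"xyz": [0, 0, 0], "rot": [0, 0, 0]}
    - {"xyz": [0, 0, 0], "rot": [0, 0, 0]}
    - {"xyz": [0, 0, 0], "rot": [0, 0, 0]}
    - {"xyz": [0, 0, 0], "rot": [0, 0, 0]}
    - {"xyz": [0, 0, 0], "rot": [0, 0, 0]}
  grip: 0.1
  force: 6

```text
t: 10.3
tool_pos: [0.6593, 0.0964, 0.083]
orientation: [1.72, 2.628, 0.0]
force: [0.1, 0.1, -0.3]
opening: 0.0202
```

carry_out:
  steps:
    - {"xyz": [0.2, -0.45, 0], "rot": [0, 0, 0]}
    - {"xyz": [0.4, -0.9, 0], "rot": [0, 0, 0]}
    - {"xyz": [0.6, -1.4, 0], "rot": [0, 0, 0]}
    - {"xyz": [0.8, -1.85, 0], "rot": [0, 0, 0]}
    - {"xyz": [1, -2.3, 0], "rot": [0, 0, 0]}
    - {"xyz": [1.15, -2.7, 0], "rot": [0, 0, 0]}
    - {"xyz": [1.25, -2.9, 0], "rot": [0, 0, 0]}
    - {"xyz": [1.25, -2.9, 0], "rot": [0, 0, 0]}
    - {"xyz": [1.25, -2.9, 0], "rot": [0, 0, 0]}

```text
t: 11.2
tool_pos: [0.6709, 0.0693, 0.0827]
orientation: [-1.718, -2.627, -0.003]
force: [-5.4, 12.1, 5.9]
opening: 0.0209
```

```bash
python3 snap.py 9 scene
```

```text
11.2 [0.6709 0.0693 0.0827] [-5.44 12.13  5.93]
```

View pics/zscene9.png

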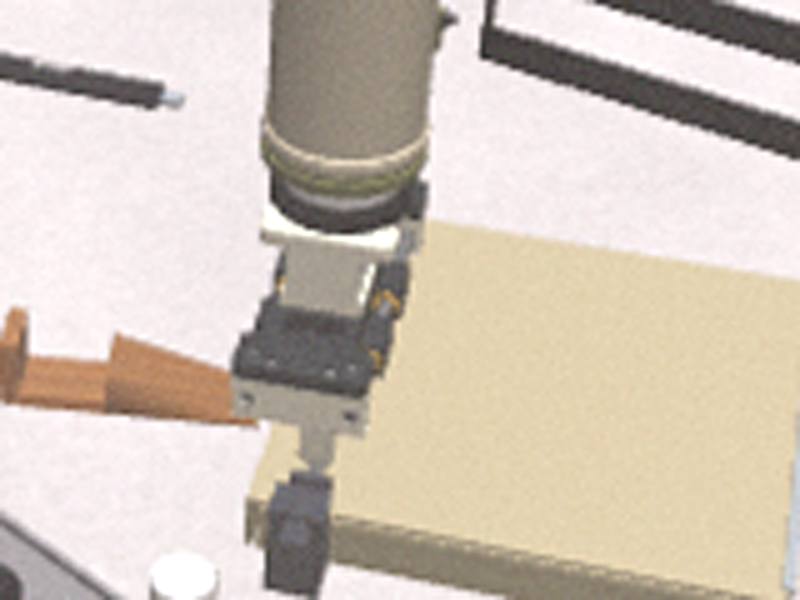

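The push met about 13 N after 29 mm, so the bolt is likely at its stop. I'll open, lift and check.

carry_out:
  steps:
    - {"xyz": [-0.15, 0.35, 0], "rot": [0, 0, 0]}
    - {"xyz": [-0.3, 0.7, 0], "rot": [0, 0, 0]}
    - {"xyz": [-0.3, 0.7, 0], "rot": [0, 0, 0]}
    - {"xyz": [-0.3, 0.7, 3], "rot": [0, 0, 0]}
    - {"xyz": [-0.3, 0.7, 7], "rot": [0, 0, 0]}
    - {"xyz": [-4, -1, 8], "rot": [0, 0, 0]}
    - {"xyz": [-8, -3, 8], "rot": [0, 0, 0]}
    - {"xyz": [-12, -5, 8], "rot": [0, 0, 0]}
  grip: 0.6

```text
t: 12.05
tool_pos: [0.5509, 0.0164, 0.1632]
orientation: [1.719, 2.627, 0.0]
force: [-0.5, -0.7, 0.1]
opening: 0.0559
```

```bash
python3 snap.py 10 scene top
```

```text
12.05 [0.5509 0.0164 0.1632] [-0.45 -0.66  0.14]
```

View pics/zscene10.png

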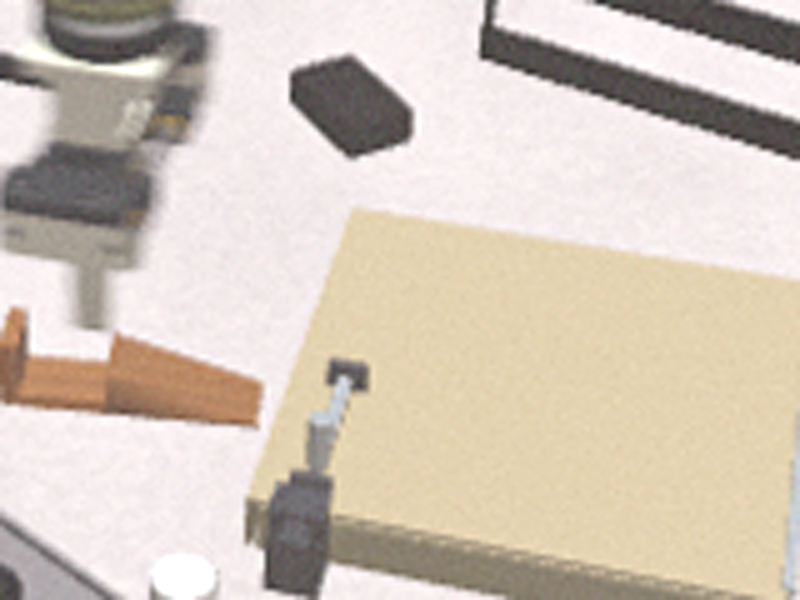

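View pics/ztop10.png

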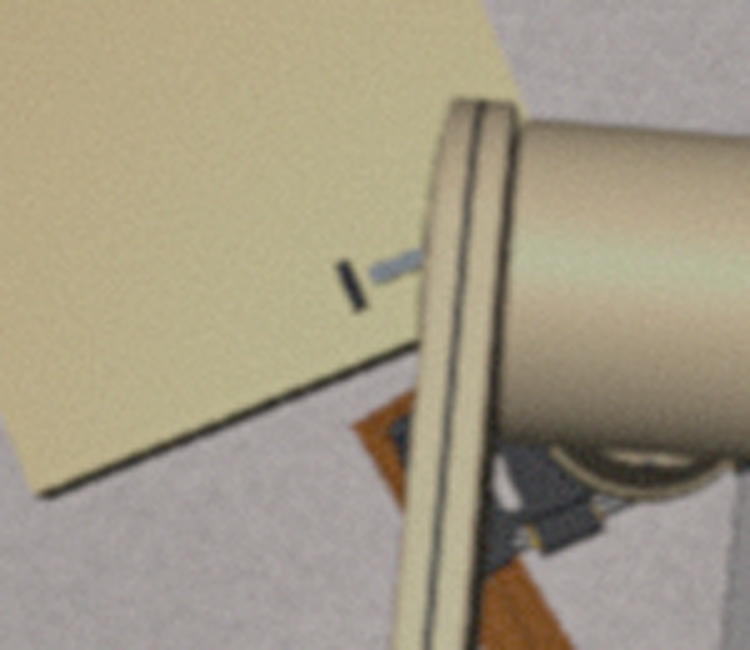

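```bash
python3 - <<'E'
from fit2 import *
crop("pics/scene10.png",345,190,50,50,12,"pics/m.png")
s=X[3:6]; c,sn=np.cos(s[2]),np.sin(s[2])
for uv in [(321,421)]:
    p=inv("scene",cv(uv,305,130,5),.082); d=p-s[:2]; print(p, c*d[0]+sn*d[1],-sn*d[0]+c*d[1])
E
```

```text
[0.6692 0.0693] 0.03374968769111368 -0.12310283763221444
```

View pics/m.png

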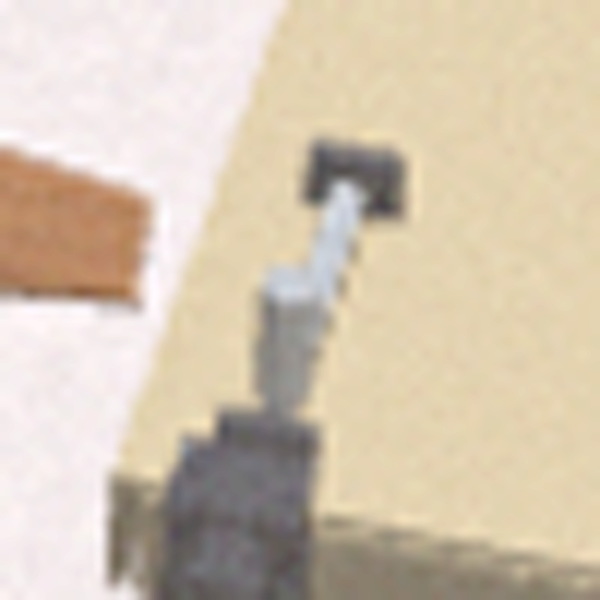

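The knob has moved to safe y = -123 mm, about 30 mm of travel, so the bolt is home. Next I'll move aside to see the wedge clearly.

carry_out:
  steps:
    - {"xyz": [-2, -4, 2], "rot": [0, 0, 0]}
    - {"xyz": [-4, -8, 4], "rot": [0, 0, 0]}
    - {"xyz": [-6, -12, 4], "rot": [0, 0, 0]}
    - {"xyz": [-8, -16, 4], "rot": [0, 0, 0]}
    - {"xyz": [-8, -18, 4], "rot": [0, 0, 0]}

```text
t: 12.65
tool_pos: [0.4703, -0.1659, 0.2034]
orientation: [1.723, 2.625, -0.002]
force: [0.1, 0.8, -0.0]
opening: 0.0556
```

```bash
python3 snap.py 11 scene top; python3 -c "
from h import *
crop('pics/top11.png',230,140,100,90,7,'pics/n.png')
crop('pics/scene11.png',285,175,90,60,8,'pics/o.png')"
```

```text
12.65 [ 0.4703 -0.1659  0.2034] [ 0.13  0.84 -0.05]
```

View pics/n.png

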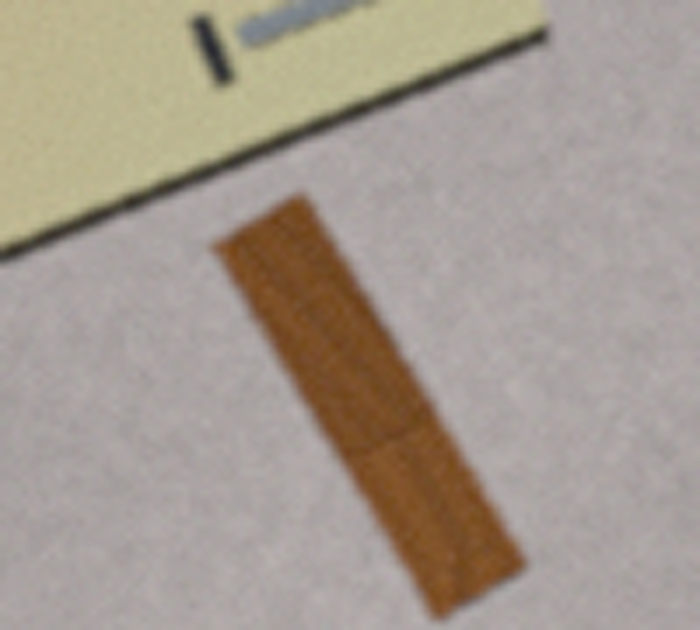

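View pics/o.png

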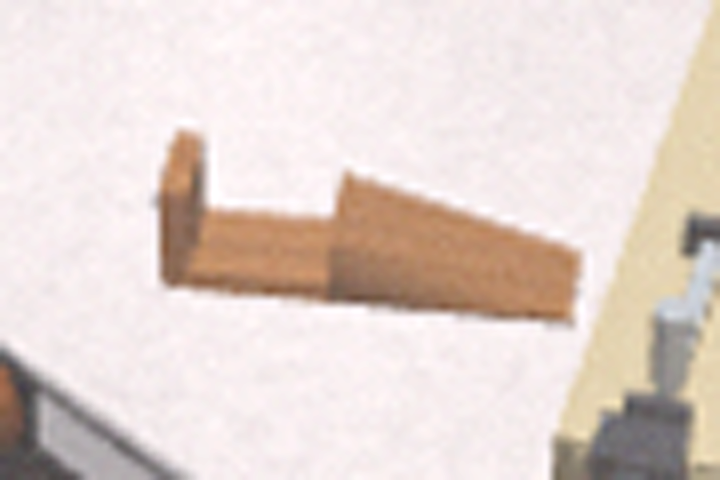

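```bash
cat > w1.py <<'E'
from fit2 import *
gt=lambda u,v:cv((u,v),230,140,7); gs=lambda u,v:cv((u,v),285,175,8)
D=[("top",(.095,.02,.005),gt(215,246)),("top",(.095,-.02,.005),gt(303,194)),("top",(0,.02,.034),gt(352,457)),("top",(-.067,.02,.048),gt(440,618)),("top",(-.067,-.02,.048),gt(527,563)),
("scene",(.095,-.02,0),gs(573,323)),("scene",(.095,.02,.005),gs(580,250)),("scene",(0,-.02,0),gs(328,300)),("scene",(0,.02,.034),gs(345,172)),("scene",(-.067,-.02,0),gs(163,285)),("scene",(-.067,-.02,.048),gs(163,188))]
r=least_squares(lambda p:np.ravel([pj(n,pose_T(p)(np.array(m)))-q for n,m,q in D]),[.5,.1,.5])
print(r.x,np.degrees(r.x[2]));print(r.fun.reshape(-1,2))
# tray things
t=X[:3]; c,s=np.cos(t[2]),np.sin(t[2])
def intray(p): d=np.array(p[:2])-t[:2]; return np.array([c*d[0]+s*d[1],-s*d[0]+c*d[1]])
pb=lambda u,v,z: intray(inv("top",cv((u,v),320,140,4.6),z))
print("tin",pb(374,102,.023))
print("stapler top",[pb(u,v,.053) for u,v in [(577,192),(662,190),(662,455),(584,455)]])
print("disp",[pb(u,v,.03) for u,v in [(165,142),(264,152),(232,413),(132,403)]])
ps=lambda u,v,z: intray(inv("scene",cv((u,v),165,200,4.4),z))
print("scene: stapler base",ps(296,457,.004),ps(337,422,.004),"tin top",ps(535,325,.023),"disp base",ps(570,262,.004),ps(430,150,.004))
E
python3 w1.py
```

```text
[0.5001 0.0871 0.5552] 31.81224004333183
[[-0.4606 -0.1127]
 [ 0.3407 -0.6291]
 [-1.6534  0.7269]
 [-0.5134  0.712 ]
 [ 0.9751  0.1482]
 [ 0.1585  0.3723]
 [ 0.3882  0.0764]
 [ 0.3364  0.6552]
 [-0.1373  0.2225]
 [-0.188   0.7273]
 [-0.6943  0.9337]]
tin [0.1042 0.0259]
stapler top [array([ 0.0617, -0.0834]), array([ 0.0678, -0.1305]), array([-0.0761, -0.1418]), array([-0.0803, -0.0989])]
disp [array([0.0684, 0.1412]), array([0.0686, 0.0861]), array([-0.0764,  0.0905]), array([-0.0764,  0.1456])]
scene: stapler base [ 0.0661 -0.1278] [ 0.0623 -0.0954] tin top [0.1015 0.026 ] disp base [0.0638 0.0875] [-0.08    0.0908]
```

carry_out:
  steps:
    - {"xyz": [0.6, 4.5, 0], "rot": [0, 0, 2]}
    - {"xyz": [1.2, 9, 0], "rot": [0, 0, 4]}
    - {"xyz": [1.8, 13.5, 0], "rot": [0, 0, 6]}
    - {"xyz": [2.4, 18, 0], "rot": [0, 0, 8]}
    - {"xyz": [3, 22.5, -3], "rot": [0, 0, 8.4]}
    - {"xyz": [3.3, 25.5, -7], "rot": [0, 0, 8.4]}
    - {"xyz": [3.3, 25.5, -10], "rot": [0, 0, 8.4]}
    - {"xyz": [3.3, 25.5, -10], "rot": [0, 0, 8.4]}
    - {"xyz": [3.3, 25.5, -10], "rot": [0, 0, 8.4]}
  grip: 0.8

```text
t: 13.65
tool_pos: [0.5043, 0.0928, 0.1028]
orientation: [-1.522, -2.747, 0.001]
force: [1.1, -0.7, 0.2]
opening: 0.0743
```

```bash
python3 snap.py 12 scene; python3 -c "
from h import *
crop('pics/scene12.png',265,140,110,90,7,'pics/p.png')"
```

```text
13.65 [0.5043 0.0928 0.1028] [ 1.1  -0.67  0.15]
```

View pics/p.png

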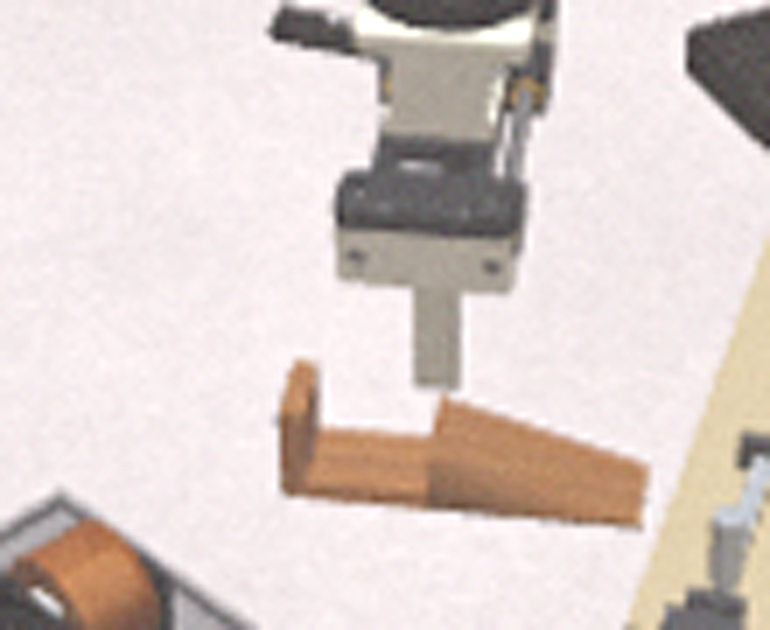

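The fingers are above the ramp end (440,400). I'll lower with a small correction, then grip.

carry_out:
  steps:
    - {"xyz": [-0.2, -0.4, -2], "rot": [0, 0, 0]}
    - {"xyz": [-0.2, -0.4, -4.5], "rot": [0, 0, 0]}
    - {"xyz": [-0.2, -0.4, -6.5], "rot": [0, 0, 0]}
    - {"xyz": [-0.2, -0.4, -7.5], "rot": [0, 0, 0]}
    - {"xyz": [-0.2, -0.4, -8], "rot": [0, 0, 0]}
    - {"xyz": [-0.2, -0.4, -8], "rot": [0, 0, 0]}

```text
t: 14.3
tool_pos: [0.5034, 0.0881, 0.0236]
orientation: [1.524, 2.746, 0.001]
force: [-0.6, 0.0, 0.1]
opening: 0.0742
```

carry_out:
  steps:
    - {"xyz": [0, 0, 0], "rot": [0, 0, 0]}
    - {"xyz": [0, 0, 0], "rot": [0, 0, 0]}
    - {"xyz": [0, 0, 0], "rot": [0, 0, 0]}
    - {"xyz": [0, 0, 0], "rot": [0, 0, 0]}
    - {"xyz": [0, 0, 0], "rot": [0, 0, 0]}
    - {"xyz": [0, 0, 0], "rot": [0, 0, 0]}
    - {"xyz": [0, 0, 0], "rot": [0, 0, 0]}
  grip: 0.3
  force: 30

```text
t: 15.0
tool_pos: [0.5027, 0.0885, 0.0229]
orientation: [1.523, 2.747, 0.0]
force: [-2.3, 1.0, 2.7]
opening: 0.0399
```

```bash
python3 snap.py 13 scene; python3 -c "
from h import *
crop('pics/scene13.png',265,140,110,90,7,'pics/q.png')"
```

```text
15.0 [0.5027 0.0885 0.0229] [-2.35  1.01  2.71]
```

View pics/q.png

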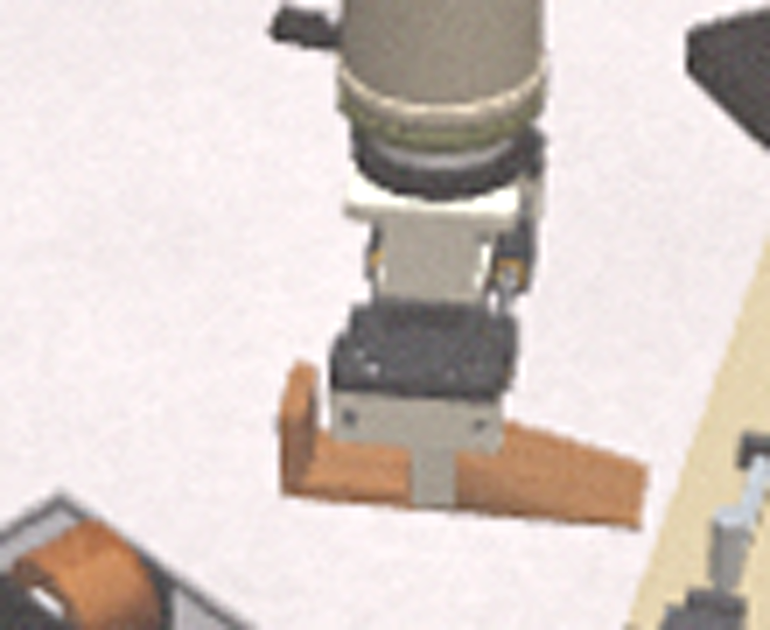

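The opening reads 39.9 mm, so the 40 mm wedge is held. I'll lift, then carry it to the tray.

carry_out:
  steps:
    - {"xyz": [0, 0, 1], "rot": [0, 0, 0]}
    - {"xyz": [0, 0, 2.5], "rot": [0, 0, 0]}
    - {"xyz": [0, 0, 5], "rot": [0, 0, 0]}
    - {"xyz": [0, 0, 8], "rot": [0, 0, 0]}
    - {"xyz": [0, 0, 11], "rot": [0, 0, 0]}
    - {"xyz": [0, 0, 12], "rot": [0, 0, 0]}
    - {"xyz": [0, 0, 12], "rot": [0, 0, 0]}

```text
t: 15.75
tool_pos: [0.5041, 0.0884, 0.1451]
orientation: [1.521, 2.744, 0.004]
force: [0.1, 1.0, -2.2]
opening: 0.0397
```

carry_out:
  steps:
    - {"xyz": [-0.3, -2, 0], "rot": [0, 0, -3]}
    - {"xyz": [-0.7, -5, 0], "rot": [0, 0, -7]}
    - {"xyz": [-1.1, -8.5, 0], "rot": [0, 0, -11]}
    - {"xyz": [-1.5, -12, 0], "rot": [0, 0, -15]}
    - {"xyz": [-1.9, -15.5, 0], "rot": [0, 0, -19]}
    - {"xyz": [-2.3, -19, 0], "rot": [0, 0, -23]}
    - {"xyz": [-2.7, -22.5, 0], "rot": [0, 0, -28]}
    - {"xyz": [-3.1, -26, 0], "rot": [0, 0, -32]}
    - {"xyz": [-3.4, -29, 0], "rot": [0, 0, -36]}
    - {"xyz": [-3.5, -31, 0], "rot": [0, 0, -37]}

```text
t: 16.75
tool_pos: [0.4659, -0.2231, 0.1404]
orientation: [-2.319, -2.116, 0.002]
force: [1.0, 0.2, -1.7]
opening: 0.0396
```

carry_out:
  steps:
    - {"xyz": [0, 0, 0], "rot": [0, 0, 0]}
    - {"xyz": [0, 0, 0], "rot": [0, 0, 0]}
    - {"xyz": [0, 0, -2], "rot": [0, 0, 0]}
    - {"xyz": [0, 0, -3], "rot": [0, 0, 0]}
    - {"xyz": [0, 0, -3], "rot": [0, 0, 0]}
    - {"xyz": [0, 0, -3], "rot": [0, 0, 0]}

```text
t: 17.35
tool_pos: [0.4673, -0.2208, 0.1123]
orientation: [-2.314, -2.123, 0.0]
force: [0.2, -0.2, -1.2]
opening: 0.0399
```

```bash
python3 snap.py 14 scene top; python3 -c "
from h import *
crop('pics/scene14.png',165,130,190,200,3,'pics/r.png')
crop('pics/top14.png',320,130,170,140,4.5,'pics/s.png')"
```

```text
17.35 [ 0.4673 -0.2208  0.1123] [ 0.17 -0.23 -1.22]
```

View pics/r.png

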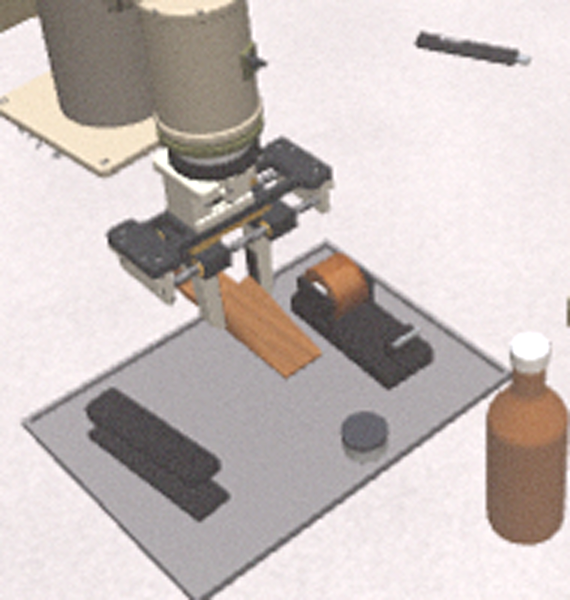

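View pics/s.png

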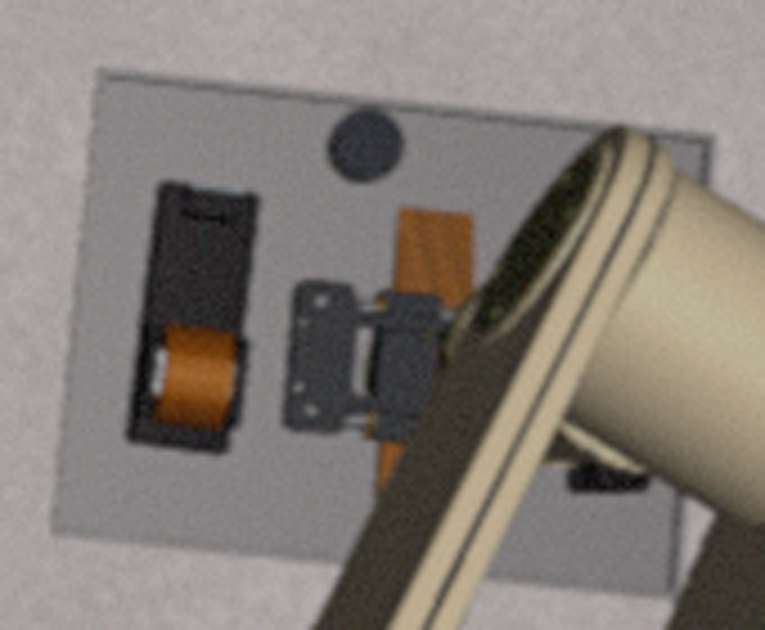

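The wedge is level and lined up with the middle of the tray, clear of the tin, dispenser and stapler. I'll lower it gently.

carry_out:
  steps:
    - {"xyz": [0, 0, -2], "rot": [0, 0, 0]}
    - {"xyz": [0, 0, -4], "rot": [0, 0, 0]}
    - {"xyz": [0, 0, -6], "rot": [0, 0, 0]}
    - {"xyz": [0, 0, -7.2], "rot": [0, 0, 0]}
    - {"xyz": [0, 0, -7.8], "rot": [0, 0, 0]}
    - {"xyz": [0, 0, -8.1], "rot": [0, 0, 0]}
    - {"xyz": [0, 0, -8.3], "rot": [0, 0, 0]}
    - {"xyz": [0, 0, -8.4], "rot": [0, 0, 0]}
    - {"xyz": [0, 0, -8.4], "rot": [0, 0, 0]}

```text
t: 18.35
tool_pos: [0.468, -0.2219, 0.0292]
orientation: [2.316, 2.122, 0.0]
force: [-0.1, 0.6, -0.9]
opening: 0.0397
```

carry_out:
  steps:
    - {"xyz": [0, 0, -0.1], "rot": [0, 0, 0]}
    - {"xyz": [0, 0, -0.2], "rot": [0, 0, 0]}
    - {"xyz": [0, 0, -0.2], "rot": [0, 0, 0]}
    - {"xyz": [0, 0, -0.2], "rot": [0, 0, 0]}

```text
t: 18.75
tool_pos: [0.4678, -0.2218, 0.0269]
orientation: [2.316, 2.122, 0.0]
force: [1.1, -0.9, -0.2]
opening: 0.0395
```

carry_out:
  steps:
    - {"xyz": [0, 0, -0.1], "rot": [0, 0, 0]}
    - {"xyz": [0, 0, -0.1], "rot": [0, 0, 0]}
    - {"xyz": [0, 0, -0.1], "rot": [0, 0, 0]}

```text
t: 19.05
tool_pos: [0.4679, -0.2218, 0.0268]
orientation: [2.316, 2.122, 0.0]
force: [-4.5, 2.2, 10.9]
opening: 0.0399
```

```bash
python3 snap.py 15 scene;  python3 -c "
from h import *
crop('pics/scene15.png',165,190,190,140,4,'pics/t.png')"
```

```text
19.05 [ 0.4679 -0.2218  0.0268] [-4.45  2.2  10.9 ]
```

View pics/t.png

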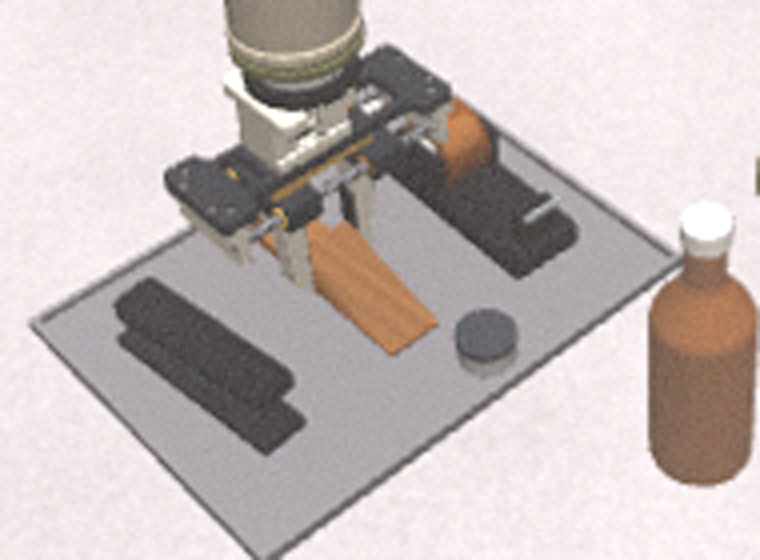

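The contact force rose to 11 N, so the wedge is on the floor. I'll ease off, open partway, wait and rise.

carry_out:
  steps:
    - {"xyz": [0, 0, 0.1], "rot": [0, 0, 0]}
    - {"xyz": [0, 0, 0.1], "rot": [0, 0, 0]}

```text
t: 19.3
tool_pos: [0.4677, -0.2217, 0.0269]
orientation: [2.316, 2.122, 0.0]
force: [-1.2, 0.4, 3.5]
opening: 0.0395
```

carry_out:
  steps:
    - {"xyz": [0, 0, 0], "rot": [0, 0, 0]}
    - {"xyz": [0, 0, 0], "rot": [0, 0, 0]}
    - {"xyz": [0, 0, 0], "rot": [0, 0, 0]}
    - {"xyz": [0, 0, 0], "rot": [0, 0, 0]}
    - {"xyz": [0, 0, 2], "rot": [0, 0, 0]}
    - {"xyz": [0, 0, 5], "rot": [0, 0, 0]}
    - {"xyz": [0, 0, 9], "rot": [0, 0, 0]}
    - {"xyz": [0, 0, 13], "rot": [0, 0, 0]}
    - {"xyz": [0, 0, 17], "rot": [0, 0, 0]}
    - {"xyz": [0, 0, 18], "rot": [0, 0, 0]}
  grip: 0.65

```text
t: 20.3
tool_pos: [0.4698, -0.223, 0.2124]
orientation: [2.311, 2.117, 0.004]
force: [1.2, 0.5, 0.3]
opening: 0.0605
```

carry_out:
  steps:
    - {"xyz": [-2, 4.5, 0], "rot": [0, 0, 0]}
    - {"xyz": [-4, 9, 0], "rot": [0, 0, 0]}
    - {"xyz": [-6, 13.5, 0], "rot": [0, 0, 0]}
    - {"xyz": [-6, 18, 0], "rot": [0, 0, 0]}
    - {"xyz": [-6, 22.5, 0], "rot": [0, 0, 0]}
    - {"xyz": [-6, 27, 0], "rot": [0, 0, 0]}
    - {"xyz": [-6, 31, 0], "rot": [0, 0, 0]}
    - {"xyz": [-6, 31, 0], "rot": [0, 0, 0]}
    - {"xyz": [-6, 31, 0], "rot": [0, 0, 0]}

```text
t: 21.2
tool_pos: [0.4071, 0.0889, 0.2059]
orientation: [-2.313, -2.125, 0.002]
force: [0.0, -0.5, 0.2]
opening: 0.0604
```

```bash
python3 snap.py 16 scene top;  python3 -c "
from h import *
crop('pics/scene16.png',165,150,310,180,2.5,'pics/u.png')
crop('pics/top16.png',320,140,170,130,4.6,'pics/v.png')"
```

```text
21.2 [0.4071 0.0889 0.2059] [ 0.   -0.5   0.25]
```

View pics/u.png

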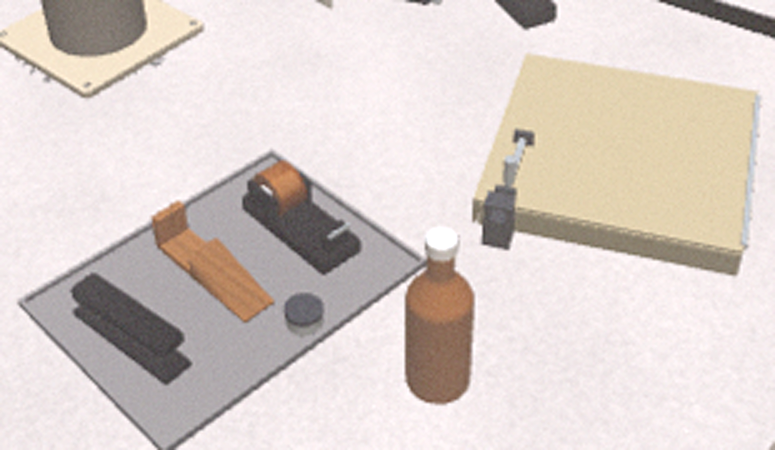

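View pics/v.png

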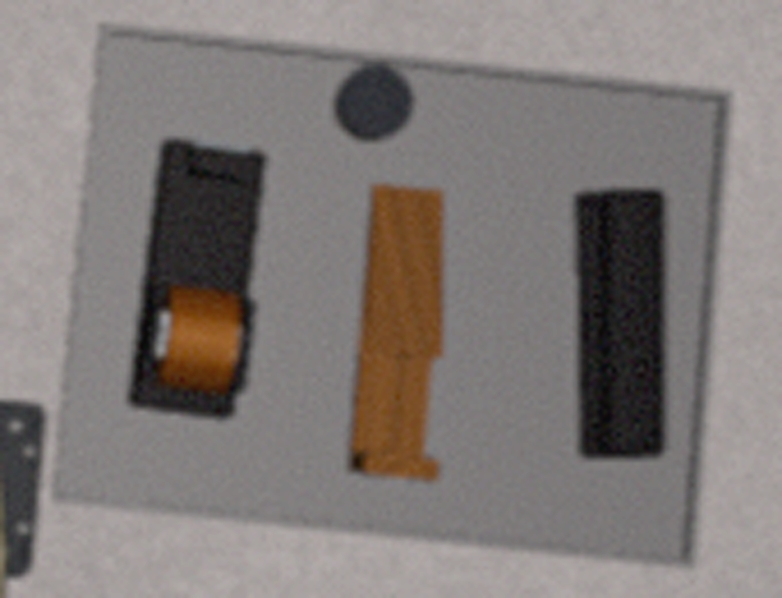

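The wedge lies flat in the middle of the tray. The dispenser, tin and stapler are at the same pixels as at the start. The cover is down and the knob is next to the keeper, so I'll hand in.

```bash
python3 - <<'E'
from plant import *
print(close_job()); 
E
```

```text
the job is handed in; nothing more can be done
None
```

The job is handed in, and my last checks found nothing wrong; no verdict was reported. It took about 21 s of the 72 s allowed.

**What I did**
- **Wedge:** I hooked the closed fingers over its deck and pulled it out in one tug of about 7 mm and six of about 15 mm. I paused after each so the cover could come to rest.
- **Bolt:** Only once the cover was down did I take hold of the knob and slide the bolt home.
- **Tray:** I gripped the wedge near its centre of mass, carried it to the middle of the tray and lowered it until it touched. I then eased off, released it and moved the arm away.

**What the last checks showed**
- **Cover:** It is down, with its side seam closed in the scene view.
- **Bolt:** The knob moved from safe y = -93 mm to -123 mm, about 30 mm of travel.
- **Wedge:** It lies flat between the dispenser and the stapler, clear of the tin and inside the rim with roughly 25 mm to spare at each end.
- **Other things:** The stapler, dispenser and tin are at the same pixels as at the start. I did not measure the bottle, charger and knife again, but the arm never went near them.

**What disagreed**
- **Camera fit:** My camera fit to the known sizes was off by up to about 1 to 2 pixels (a few mm), with a mild lens distortion.
- **Gripper reading:** The gripper read about 21 mm while pushing the 14 mm knob, against a force of about 13 N at the stop. I did not find out why.
- **Lip height:** I estimated the lip height at the part-way rests from how far the wedge had moved and did not measure it directly.

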